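Refit the return spring of a vial-lane gate

TASK

The swinging gate of the vial lane has lost its return spring, which lies on the worktop: feed the spring's bent hook down into the hole of the anchor strip, then stretch the spring and put its loop over the headed post on the gate, down under the head, so that the hooked-in spring pulls the gate shut against its stop. The strip's setting along its slide is not known, so find the hole by sight or by gently feeling for it; do not ram the hook, the loop or the spring hard against the lane, and do not stretch the spring much farther than the post needs. Leave the two vials in the lane standing where they are.

Things in the scene. Friction and masses are not known exactly. Their poses are not given: they have to be found in the camera images.
- lane: Vial lane, fixed: aluminium base plate 187 x 240 x 10 mm (own x -75 to 112 mm, y -120 to 120 mm), origin on its underside, z up; top (deck) at z = 10 mm. Anchor strip at y = -75, gate hinge at x = -55, y = 78; flat gate arm, 22 mm wide, top at z = 18, runs along +x to a grey paddle. Rails at x = 62 to 66 (to z = 20) and 106 to 112 mm (to z = 32) hold the vials.
- strip_mid (a point): Middle of the anchor strip's slide, at the height of the strip's top; x = 0, y = -75, z = 22 mm in the lane frame, same axes. Strip: steel bridge 26 mm wide in y, 5 mm thick, open below. Its one hole (8 mm in x, 12 mm in y, through) is centred at y = 0 here and anywhere from x = -20 to +20 mm, unknown: look or feel. The strip's top is flat at least over x = -24 to +24 mm.
- gate (a joint): Gate angle, rad: 0 = shut against its rubber stop; grows as the arm swings toward the lane's +y, away from the anchor strip. Moves with little friction, damped.
- post (a point): Foot of the upright steel post on the gate arm, on its axis, at the arm's top (z = 18 mm in the lane frame), 55 mm from the hinge. Neck 9 mm diameter, 11.5 mm tall; on it a head 13 mm diameter, 6 mm tall, tapering to 6 mm at its top, 17.5 mm above this point. z up. Gate shut: x = 0, y = 78 mm in the lane frame.
- spring: Tension spring, 145 mm, 70 g, lying on the worktop: hook fitting, coil, loop fitting. Origin: centre of the underside of the hook fitting, a dark steel block 24 (x) x 16 (y) x 20 mm (z), gripped across y. x points along the spring to the loop, z up. The coil (x 12 to 50 mm, 18 mm thick) bends: the far end droops some 10 mm when held by one fitting. It rests on the undersides of both fittings.
- hook_tip (a point): Tip (lowest point) of the bent-down hook leg, 31.5 mm to -x of the spring's origin and 2 mm above the block's underside; axes as spring. Leg: 5 mm wire, cut square, from a 5 mm horizontal wire at z = 17 mm above the underside; 10 mm above the tip it is 1.5 mm farther to -x. Seated, with the block let down on the deck, the tip is 10 mm below the strip's top.
- spring_loop (a point): Centre of the loop, a flat ring of 5 mm wire, 16.5 mm inside, 27 mm outside; x away from the coil, z up. Loop fitting: block as the hook's (grip across y), centre 35 mm to -x, underside 14 mm below; lying on the deck, this point is 24 mm above the lane's underside. Pull: 2 N + 0.25 N/mm. Distance to hook_tip: 129 mm slack, 144 mm fitted, 148 to 165 mm to pass over the post, spoilt beyond 174 mm.
- vial_a: White plastic vial with a screw cap, 36 mm diameter, 60 mm tall, standing in the lane; origin at the centre of its underside. Leave it.
- vial_b: The second such vial in the lane. Leave it.
Not all that is in view belongs to the job. Of the things shaped like the spring, the bare steel one is meant.

How it is judged:
By the outcome, as a careful person would: the job done as asked, in the order asked, and still so for the second after the job is handed in, with the robot touching nothing.
It also fails if it takes over 72 s, if anything falls off the work surface, if the arm or the gripper's body presses on something with over 40 N, if the wrist force passes 120 N, or if a joint passes its speed limit or range.

ROBOT

A 6-joint arm with a two-finger parallel gripper is mounted at the origin on a cart in front of the work surface, level with it; the furniture and walls round the work are solid. World frame = base frame: x ahead of the robot, y to its left, z up, the work surface at z = 0. Lengths are in m, angles in rad, forces in N, time in s.
With the tool pointing down it reaches from about 0.35 to 0.775 m from the base axis. Payload 5.5 kg.
Tool frame: the origin (TCP) lies on the centre line of the jaws, within the pads' length; the fingertips stand 11 mm ahead of it and the grasp point (between the pads) lies 8 mm behind it (env.nose_length is the distance from the TCP to the fingertips, in m); x points along the fingers, z is the direction in which the jaws open and shut, and the axes are right-handed (so a half turn about x gives the same grasp; the last joint's range is limited). The gripper opens to 85 mm and grips with 20 to 120 N. Pads are 22 mm wide; open, the fingers measure 114 mm over their backs; the gripper's body (76 mm by 85 mm) begins 54 mm behind the grasp point. The pads swing forward as they close: fully open they stand 13 mm farther back than shut.
Start: joints at [-1.374, 0.313, 0.046, 1.304, 0, 1.431], TCP at [0.19, -0.543, 0.242] pointing down, gripper open.
Joint ranges: [-2.76, 2.76], [-0.86, 1.69], [-1.03, 1.26], [-2.2, 2.34], [-1.47, 1.5], [-3.14, 3.14]. Speed limits (rad/s): [2.57, 2.57, 3.14, 3.14, 3.14, 3.14].

INTERFACE

Orientations are given as a unit quaternion [w, x, y, z].
In Python, from workcell import env gives the robot as it stands. The module is installed in compiled form; this text tells all that it offers.
- The arm moves only by the tool step_arm, never from a script. Its argument "moves" is a list that holds one entry, the list of rows, each a list of 7 numbers: the turn, a rotation vector about the tool's x, y, z in rad, then the shift along the tool's x, y, z in m, then the opening, from 0 (shut) to 1 (fully open). In form: [[[rx, ry, rz, tx, ty, tz, grip], ...]]. A call has 1 to 12 rows; each row is the pose to reach, as a shift and turn from the pose measured when the call began, along the tool's axes at that moment; what a row does not reach only later rows make up. A row lasts 1/10 s, in which the tool goes at most 50 mm and 8.59 degrees, less where a joint would pass 70% of its speed; a pose out of reach is approached as far as the arm can. A call with a gripper value outside its range is refused whole. The fingers move at their own pace and stop on an object; "force" is the grip in N (left out, the last holds). Time passes only in rows, so rows that repeat a pose let the fingers close. It gives the time, the measured TCP pose, the force and the opening at its end, in the units of the state.
- env.get_state(): the state, without advancing time (a new reading comes with each control period).
- env.read_camera(name): name is "scene" or "top" or "wrist"; returns (picture, depth): 400x640x3 uint8, red, green, blue; 400x640 float32, m along the optical axis (not along the pixel's ray), 0 where there is no reading.
- env.get_calibration(name): a dict with "mtx" (3x3 intrinsics, pixels), "camera_from_world" (4x4, takes a point from world to camera coordinates); the wrist camera has in their place "T_tool_cam" (4x4, takes a point from camera to tool coordinates, whose origin is the TCP and whose axes are the tool frame's). Camera axes: x right, y down, z forward; pixel columns grow to the right and rows downward; lengths in m; the calibration is good to about 2 mm. A picture is of the moment at which its call begins: read the wrist's pose just before it. get_calibration takes no time and is no camera call.
- env.hand_in(): hands the job in, once; it reports no verdict.
Trained networks look in the newest picture that a camera, given by its name, has taken for a name from the list of things; names that differ only in an ending like _2 or _b are one class to them, and where a whole thing is asked for, a point or a joint stands for the part that bears it (a point fixed in the world has none). Each returns a list of dicts, best first, with "confidence" (0 to 1); they miss things now and then, are a little off and sometimes report something else, mostly with a low value. They report only what shows in the picture. A call takes as long as a camera call. They do not tell look-alikes from the thing itself.
- env.boxes_of(camera, thing): "uv" ([column, row] in pixels, amid what is visible of it).
- env.silhouettes(camera, thing): "mask" (400x640 bool, what is visible of it) and "uv" ([column, row] in pixels, amid what is visible of it).
The state is a dict: "clock": time; "joint_pos": joint angles; "qvel": joint speeds; "tau": joint torques, N m; "tcp_pos": TCP position; "orientation": TCP orientation; "wrist_force": force on the tool from outside, world axes, zero at the start; "ft_torque": the same for the moment, N m; "finger_gap": finger opening in m.
Only numpy, scipy, OpenCV 4.12 (cv2) and the standard library are available. Lean on these libraries where they do the work, as an engineer would, in place of code of your own. Each camera call takes 0.05 s, during which the arm holds its last target.

## Working session

There is one attempt and no reset: what is moved stays moved. The work goes in short steps, Python scripts to look and compute and a tool call to move; the robot and the scene stay as the last step left them, time stands still between calls to the robot, and variables do not carry over. Pictures are saved under pics/ and viewed, and the job is handed in when it is done.

Besides the shell and the picture viewer there is one more tool, called after "Request:" by a JSON object that holds its "api" and its "payload". step_arm: Moves the arm, as the interface text tells. Its arguments: {"type":"object","properties":{"moves":{"type":"array","items":{"type":"array","items":{"type":"array","items":{"type":"number"}}}},"force":{"type":"number"}},"required":["moves"]}

```bash
mkdir -p pics
cat > h.py <<'E'
import numpy as np, cv2
from workcell import env
from scipy.spatial.transform import Rotation as R
def cam(n):
    s=env.get_state(); p,d=env.read_camera(n); c=env.get_calibration(n)
    if n=='wrist':
        T=np.eye(4); q=s['orientation']; T[:3,:3]=R.from_quat([q[1],q[2],q[3],q[0]]).as_matrix(); T[:3,3]=s['tcp_pos']
        W=T@np.array(c['T_tool_cam'])
    else: W=np.linalg.inv(np.array(c['camera_from_world']))
    return p,d,np.array(c['mtx']),W
def pt(u,v,d,K,W):
    z=d[int(round(v)),int(round(u))] if not np.isscalar(d) else d
    return (W@np.r_[(np.linalg.inv(K)@[u,v,1])*z,1])[:3]
def ray_z(u,v,z,K,W):
    r=W[:3,:3]@(np.linalg.inv(K)@[u,v,1]); o=W[:3,3]; return o+r*(z-o[2])/r[2]
def proj(P,K,W):
    c=np.linalg.inv(W)@np.r_[P,1]; q=K@c[:3]; return q[:2]/q[2]
def save(n,p): cv2.imwrite('pics/'+n+'.png',cv2.cvtColor(p,cv2.COLOR_RGB2BGR))
def cloud(d,K,W):
    v,u=np.mgrid[:400,:640]; P=np.stack([(u-K[0,2])/K[0,0]*d,(v-K[1,2])/K[1,1]*d,d],-1)
    return P@W[:3,:3].T+W[:3,3]
def st():
    s=env.get_state()
    print({k:np.round(s[k],4).tolist() for k in s})
E
python3 - <<'E'
from h import *
st()
for n in ('top','scene','wrist'):
    p,d,K,W=cam(n); save(n+'0',p); np.savez(n+'0.npz',p=p,d=d,K=K,W=W)
    for t in ('lane','spring','spring_loop','hook_tip','post','gate','vial_a'):
        for b in env.boxes_of(n,t):
            u,v=b['uv']; print(n,t,np.round(b['uv']),round(b['confidence'],2),np.round(pt(u,v,d,K,W),3))
st()
E
```

```text
{'clock': 0.0, 'joint_pos': [-1.3736, 0.314, 0.0449, 1.3036, -0.0, 1.4312], 'qvel': [-0.0029, -0.0017, 0.0014, 0.0008, -0.0015, 0.0014], 'tau': [0.0009, -48.063, 29.853, 0.0196, 0.0, 0.0], 'tcp_pos': [0.1899, -0.5422, 0.2414], 'orientation': [0.5762, 0.4096, 0.5772, -0.4087], 'wrist_force': [0.6798, 0.4783, 0.253], 'ft_torque': [0.077, -0.011, -0.0313], 'finger_gap': 0.0855}
top lane [376. 193.] 0.92 [ 0.517 -0.061  0.009]
top lane [404. 164.] 0.19 [ 0.588 -0.125  0.069]
top spring [238. 218.] 0.7 [0.439 0.312 0.02 ]
top spring [294. 232.] 0.5 [0.405 0.16  0.021]
top spring_loop [246. 223.] 0.62 [0.426 0.288 0.025]
top spring_loop [297. 244.] 0.52 [0.373 0.151 0.002]
top hook_tip [237. 218.] 0.78 [0.44  0.313 0.021]
top hook_tip [292. 232.] 0.74 [0.404 0.164 0.021]
top hook_tip [340. 200.] 0.43 [0.493 0.036 0.021]
top post [342. 200.] 0.7 [0.493 0.033 0.018]
top gate [340. 198.] 0.77 [0.501 0.036 0.018]
top vial_a [372. 165.] 0.73 [ 0.581 -0.042  0.072]
top vial_a [404. 166.] 0.57 [ 0.586 -0.131  0.046]
scene lane [337. 191.] 0.68 [ 0.5   -0.053  0.008]
scene spring [318. 259.] 0.84 
[... 222 characters left out ...]
0.269 -0.001]
scene hook_tip [251. 295.] 0.68 [0.437 0.319 0.017]
scene hook_tip [315. 259.] 0.64 [0.403 0.171 0.012]
scene post [309. 205.] 0.76 [0.514 0.044 0.019]
scene gate [311. 206.] 0.79 [0.511 0.042 0.017]
scene vial_a [308. 177.] 0.8 [ 0.569 -0.023  0.038]
scene vial_a [323. 155.] 0.6 [ 0.592 -0.118  0.044]
{'clock': 1.2, 'joint_pos': [-1.3736, 0.3132, 0.0461, 1.3036, -0.0, 1.4312], 'qvel': [0.0007, 0.0004, 0.0005, 0.0007, 0.001, 0.0015], 'tau': [-0.0013, -48.0474, 29.8815, 0.0004, -0.0003, 0.0], 'tcp_pos': [0.19, -0.5427, 0.2423], 'orientation': [0.5767, 0.4091, 0.5767, -0.4092], 'wrist_force': [0.4351, 0.0842, 0.5367], 'ft_torque': [-0.0029, 0.0661, -0.0161], 'finger_gap': 0.0855}
```

Run:
```python
import numpy as np,cv2
p=np.load('top0.npz')['p'][:,:,::-1]
cv2.imwrite('pics/top_crop.png',cv2.resize(p[110:300,200:460],None,fx=3,fy=3,interpolation=cv2.INTER_CUBIC)[:570,:780])
p=np.load('scene0.npz')['p'][:,:,::-1]
cv2.imwrite('pics/scene_crop.png',cv2.resize(p[120:320,190:450],None,fx=3,fy=3,interpolation=cv2.INTER_CUBIC))
```

```text
(no output)
```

View pics/top_crop.png

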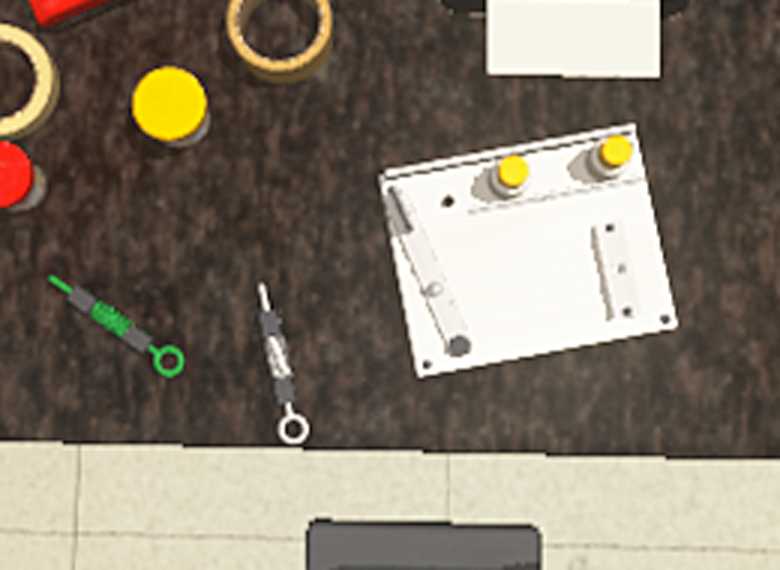

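View pics/scene_crop.png

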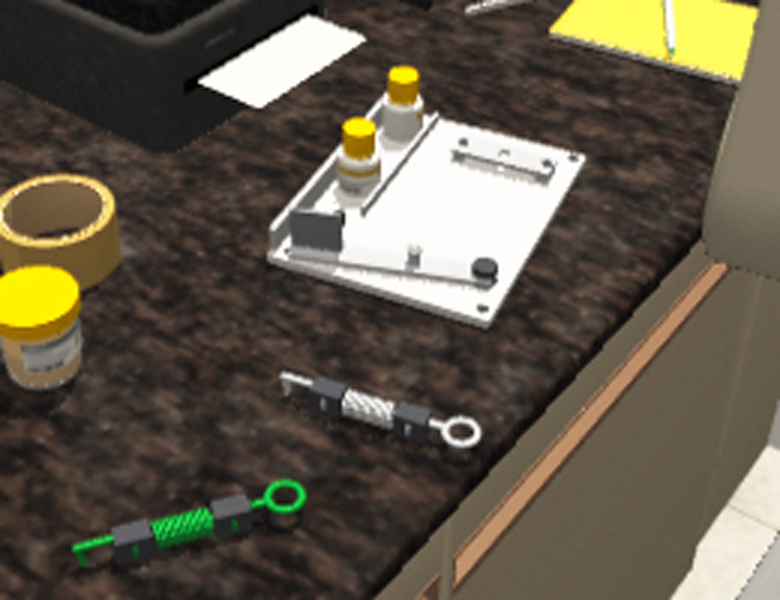

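View pics/top0.png

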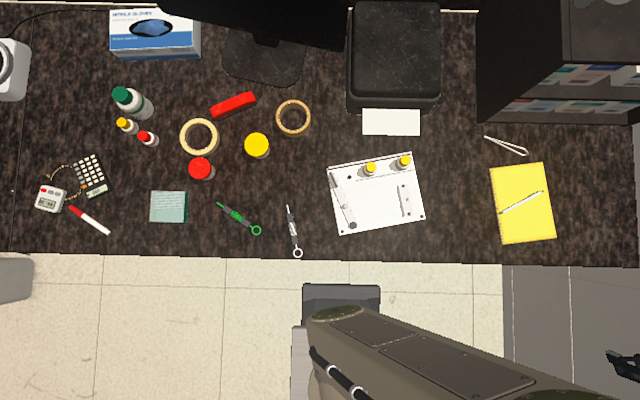

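Two spring-shaped things in the top picture: green at (238,218), bare steel at (294,232). The steel one is meant, and the enlarged crops confirm it. The hook end points away from the robot and the loop lies near the table edge. Next I measure the lane roughly and get a close wrist view.

```bash
cat >> h.py <<'E'
def Rdown(phi):
    z=np.array([np.cos(phi),np.sin(phi),0]); x=np.array([0,0,-1.]); return np.stack([x,np.cross(z,x),z],1)
def goto(p,phi):
    s=env.get_state(); q=s['orientation']; R0=R.from_quat([q[1],q[2],q[3],q[0]]).as_matrix(); p0=np.array(s['tcp_pos'])
    cands=[]
    for f in (phi,phi+np.pi):
        rv=R.from_matrix(R0.T@Rdown(f)).as_rotvec(); cands.append(rv)
    rv=min(cands,key=np.linalg.norm); t=R0.T@(np.array(p)-p0)
    print('row',np.round(np.r_[rv,t],4).tolist(),'rows>=',round(max(np.linalg.norm(t)/.05,np.degrees(np.linalg.norm(rv))/8.59),1),'j6',round(s['joint_pos'][5],2))
E
python3 - <<'E'
from h import *
z=np.load('top0.npz'); p,d,K,W=[z[k] for k in 'pdKW']
C=cloud(d,K,W)
m=(p.min(-1)>200)&(C[...,2]>0)&(C[...,2]<.016)
u0=np.zeros_like(m);u0[148:240,320:432]=1
m&=u0.astype(bool)
P=C[m]; r=cv2.minAreaRect(P[:,:2].astype(np.float32)); print(r, cv2.boxPoints(r).round(3).tolist(), np.median(P[:,2]))
c=env.get_calibration('wrist'); print(np.round(c['T_tool_cam'],3),np.round(c['mtx'],1))
s=env.get_state();q=s['orientation'];print(R.from_quat([q[1],q[2],q[3],q[0]]).as_matrix().round(3))
E
```

```text
((0.5140864253044128, -0.061005979776382446), (0.18425044417381287, 0.23928353190422058), 12.196136474609375) [[0.39899998903274536, 0.035999998450279236], [0.4490000009536743, -0.19699999690055847], [0.6290000081062317, -0.15800000727176666], [0.5789999961853027, 0.07500000298023224]] 0.01120951703987294
[[ 0.001 -0.279  0.96  -0.131]
 [ 0.001 -0.96  -0.279  0.071]
 [ 1.     0.001 -0.001 -0.   ]
 [ 0.     0.     0.     1.   ]] [[340.9   0.  319.8]
 [  0.  340.9 204. ]
 [  0.    0.    1. ]]
[[-0.     0.944  0.33 ]
 [-0.     0.33  -0.944]
 [-1.    -0.     0.   ]]
```

View pics/wrist0.png

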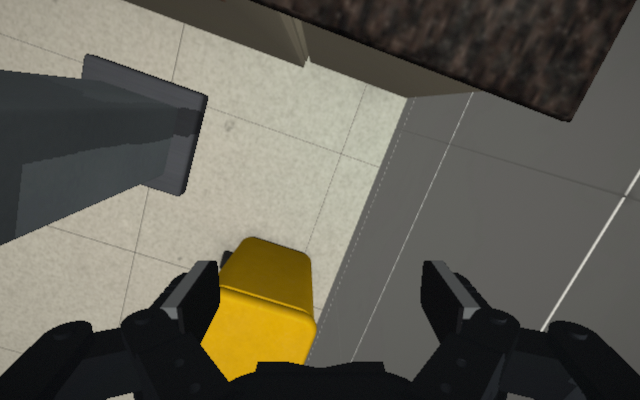

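```bash
sed -i 's/for f in (phi,phi+np.pi):/for f in (phi,):/' h.py
python3 - <<'E'
from h import *
goto([0.522,-0.09,0.18],0.21)
E
```

```text
row [-1.444, -0.0, 0.0001, 0.0623, 0.463, -0.3176] rows>= 11.3 j6 1.43
```

Request:
{"api": "step_arm", "payload": {"moves": [[[-1.444,0,0,0.062,0.463,-0.318,0.6],[-1.444,0,0,0.062,0.463,-0.318,0.6],[-1.444,0,0,0.062,0.463,-0.318,0.6],[-1.444,0,0,0.062,0.463,-0.318,0.6],[-1.444,0,0,0.062,0.463,-0.318,0.6],[-1.444,0,0,0.062,0.463,-0.318,0.6],[-1.444,0,0,0.062,0.463,-0.318,0.6],[-1.444,0,0,0.062,0.463,-0.318,0.6],[-1.444,0,0,0.062,0.463,-0.318,0.6],[-1.444,0,0,0.062,0.463,-0.318,0.6],[-1.444,0,0,0.062,0.463,-0.318,0.6],[-1.444,0,0,0.062,0.463,-0.318,0.6]]]}}

```text
clock: 2.4
tcp_pos: [0.5237, -0.0859, 0.1798]
orientation: [0.703, -0.076, 0.703, 0.076]
wrist_force: [-0.9, 0.4, 1.2]
finger_gap: 0.0514
```

Run:
```python
from h import *
goto([0.522,-0.09,0.18],0.21)
st()
```

```text
row [0.0048, 0.0007, -0.0007, -0.0002, -0.0036, -0.0025] rows>= 0.1 j6 1.04
{'clock': 2.4, 'joint_pos': [-0.3145, 0.2549, -0.1885, 1.1272, 0.001, 1.0415], 'qvel': [0.2192, 0.1159, 0.1192, 0.018, -0.0363, 0.2307], 'tau': [-0.0634, -43.9104, 28.7663, -0.2409, 0.26, 0.0745], 'tcp_pos': [0.5237, -0.0859, 0.1798], 'orientation': [0.7032, -0.0755, 0.7028, 0.0761], 'wrist_force': [-0.9356, 0.4275, 1.191], 'ft_torque': [-0.0358, 0.0123, -0.0214], 'finger_gap': 0.0514}
```

Request:
{"api": "step_arm", "payload": {"moves": [[[0,0,0,0,0,0,0.6],[0,0,0,0,0,0,0.6]]]}}

```text
clock: 2.6
tcp_pos: [0.5234, -0.086, 0.1797]
orientation: [0.703, -0.076, 0.703, 0.076]
wrist_force: [0.5, -0.5, -0.1]
finger_gap: 0.0511
```

Run:
```python
from h import *
p,d,K,W=cam('wrist'); save('w1',p); np.savez('w1.npz',p=p,d=d,K=K,W=W)
st()
for b in env.boxes_of('wrist','post'): print(b)
```

```text
{'clock': 2.65, 'joint_pos': [-0.316, 0.2544, -0.189, 1.1275, 0.0004, 1.0407], 'qvel': [-0.0203, -0.007, -0.0024, 0.001, -0.0012, 0.0039], 'tau': [0.928, -43.25, 28.7694, -0.0348, 0.0592, 0.0036], 'tcp_pos': [0.5231, -0.0867, 0.1798], 'orientation': [0.7031, -0.0754, 0.7031, 0.0757], 'wrist_force': [-0.033, -0.4026, -0.0498], 'ft_torque': [-0.0168, 0.0155, -0.007], 'finger_gap': 0.0511}
{'uv': [318.6, 36.9], 'confidence': 0.66}
```

View pics/w1.png

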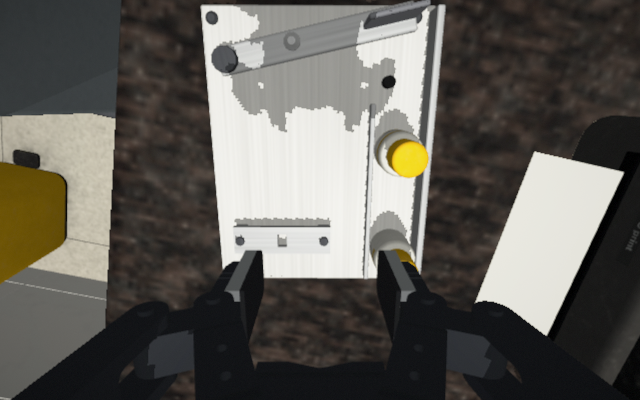

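The wrist picture shows the lane: hole at (282,240), post (291,41), hinge (224,58), gate ajar, vials at (407,157) and (395,260). I'll fit the lane pose accurately.

Run:
```python
import cv2,numpy as np
p=np.load('w1.npz')['p'][:,:,::-1]
a=cv2.resize(p[200:285,205:345],None,fx=5.5,fy=5.5,interpolation=cv2.INTER_CUBIC)
cv2.imwrite('pics/w1a.png',a)
b=cv2.resize(p[0:120,195:455],None,fx=3,fy=3,interpolation=cv2.INTER_CUBIC)
cv2.imwrite('pics/w1b.png',b)
```

```text
(no output)
```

View pics/w1a.png

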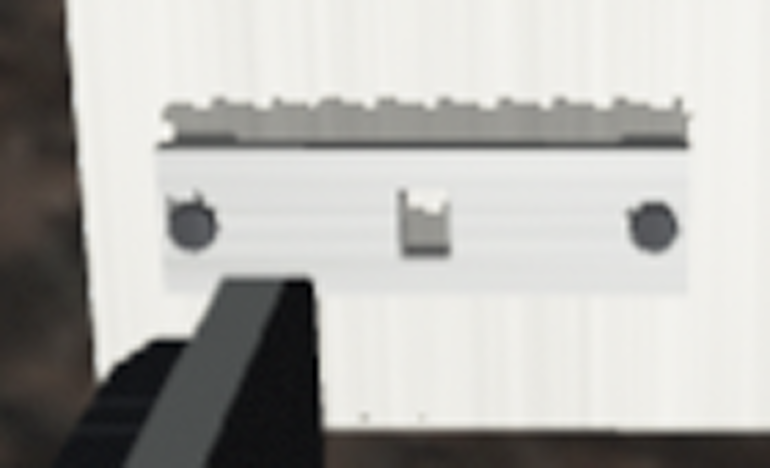

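View pics/w1b.png

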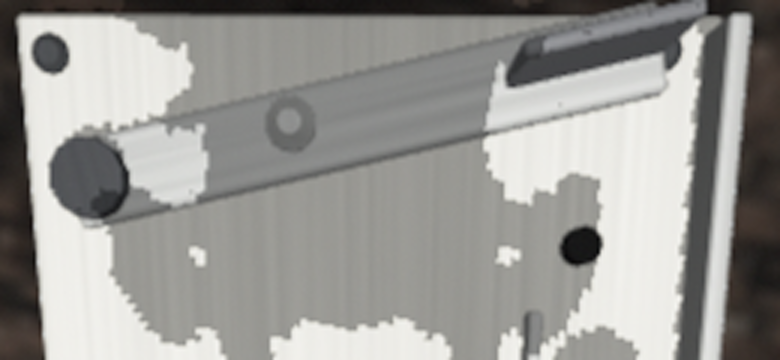

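Run:
```python
from h import *
z=np.load('w1.npz'); p,d,K,W=[z[k] for k in 'pdKW']
pts={'hole':(282.4,240.5,.022),'TL':(201,5,.01),'BLedge':(222.8,268,.01),'L200':(217.4,200,.01),'bot1':(270,278.4,.01),'bot2':(350,278.6,.01),'top2':(300,5,.01),
'hinge':(195+90/3,178/3,.025),'hinge':(195+90/3,178/3,.022),'headtop':(195+289/3,120/3,.0355),'stripL':(205+158/5.5,200+148/5.5,.022),'stripR':(205+688/5.5,200+148/5.5,.022),'scL':(205+192/5.5,241,.022),'scR':(205+652/5.5,241,.022)}
o={k:ray_z(*v,K,W) for k,v in pts.items()}
for k,v in o.items(): print(k,v.round(4), round(float(pt(pts[k][0],pts[k][1],d,K,W)[2]),4))
y=o['TL']-o['BLedge']; print('yaw edge',np.arctan2(-y[0],y[1]))
x=o['bot2']-o['bot1'];print('yaw bot',np.arctan2(x[1],x[0]))
x=o['top2']-o['TL'];print('yaw top',np.arctan2(x[1],x[0]))
x=o['stripR']-o['stripL'];print('yaw strip',np.arctan2(x[1],x[0]),np.linalg.norm(x))
a=np.arctan2(-y[0],y[1]); a=0.21
Rm=np.array([[np.cos(a),-np.sin(a)],[np.sin(a),np.cos(a)]])
L={k:Rm.T@v[:2] for k,v in o.items()}
ox=np.mean([L['TL'][0],L['BLedge'][0],L['L200'][0]])+.075
oy=((L['TL'][1]+L['top2'][1])/2+(L['bot1'][1]+L['bot2'][1])/2)/2
print('len y',L['TL'][1]-L['bot1'][1],'origin',Rm@[ox,oy])
for k in L: print(k,(L[k]-[ox,oy]).round(4))
```

```text
hole [ 0.5001 -0.1393  0.022 ] 0.0089
TL [0.4004 0.0375 0.01  ] 0.0095
BLedge [ 0.4485 -0.185   0.01  ] 0.1858
L200 [ 0.4342 -0.118   0.01  ] 0.0083
bot1 [ 0.4953 -0.1862  0.01  ] -0.0002
bot2 [ 0.572  -0.1695  0.01  ] -0.0005
top2 [0.4764 0.0543 0.01  ] 0.0083
hinge [0.4277 0.0015 0.022 ] 0.0261
headtop [0.4775 0.0243 0.0355] 0.0347
stripL [ 0.4549 -0.1358  0.022 ] 0.0218
stripR [ 0.5396 -0.1171  0.022 ] 0.0097
scL [ 0.4624 -0.1481  0.022 ] 0.0251
scR [ 0.5368 -0.1317  0.022 ] 0.0254
yaw edge 0.21304348521730548
yaw bot 0.2141692010805223
yaw top 0.216463719516384
yaw strip 0.21683780376736866 0.08674451698435422
len y 0.23864540875599619 origin [ 0.49899659 -0.0632255 ]
hole [-0.0148 -0.0746]
TL [-0.0755  0.1191]
BLedge [-0.0748 -0.1086]
L200 [-0.0748 -0.0401]
bot1 [-0.0293 -0.1195]
bot2 [ 0.0492 -0.1192]
top2 [0.0024 0.1196]
hinge [-0.0563  0.0781]
headtop [-0.0028  0.0901]
stripL [-0.0583 -0.0618]
stripR [ 0.0285 -0.0612]
scL [-0.0535 -0.0754]
scR [ 0.0227 -0.0748]
```

Run:
```python
from h import *
goto([0.43,0.165,0.16],1.78)
z=np.load('top0.npz'); p,d,K,W=[z[k] for k in 'pdKW']
for n,u,v in (('hook',200+262/3,110+288/3),('hblock',200+268/3,110+320/3),('loop',200+293/3,110+429/3)): print(n,ray_z(u,v,.017,K,W).round(4))
```

```text
row [-1.5669, 0.0006, -0.0, 0.02, 0.2661, -0.0376] rows>= 10.5 j6 1.04
hook [0.4742 0.1791 0.017 ]
hblock [0.4454 0.1727 0.017 ]
loop [0.3486 0.1472 0.017 ]
```

Request:
{"api": "step_arm", "payload": {"moves": [[[-1.565,0,0,0.02,0.27,-0.017,0.6],[-1.565,0,0,0.02,0.27,-0.017,0.6],[-1.565,0,0,0.02,0.27,-0.017,0.6],[-1.565,0,0,0.02,0.27,-0.017,0.6],[-1.565,0,0,0.02,0.27,-0.017,0.6],[-1.565,0,0,0.02,0.27,-0.017,0.6],[-1.565,0,0,0.02,0.27,-0.017,0.6],[-1.565,0,0,0.02,0.27,-0.017,0.6],[-1.565,0,0,0.02,0.27,-0.017,0.6],[-1.565,0,0,0.02,0.27,-0.017,0.6],[-1.565,0,0,0.02,0.27,-0.017,0.6],[-1.565,0,0,0.02,0.27,-0.017,0.6]]]}}

```text
clock: 3.9
tcp_pos: [0.4496, 0.1716, 0.1604]
orientation: [-0.447, 0.549, -0.446, -0.548]
wrist_force: [0.2, -0.0, 0.0]
finger_gap: 0.0513
```

Request:
{"api": "step_arm", "payload": {"moves": [[[0,0,0,0,0,0,0.6],[0,0,0,0,0,0,0.6]]]}}

```text
clock: 4.1
tcp_pos: [0.4498, 0.1707, 0.1607]
orientation: [-0.447, 0.548, -0.447, -0.548]
wrist_force: [-0.1, -0.7, -0.4]
finger_gap: 0.0513
```

Run:
```python
from h import *
p,d,K,W=cam('wrist'); save('w2',p); np.savez('w2.npz',p=p,d=d,K=K,W=W)
st()
for t in ('spring','spring_loop','hook_tip'):
    for b in env.boxes_of('wrist',t): print(t,b['uv'],b['confidence'])
```

```text
{'clock': 4.15, 'joint_pos': [0.1962, 0.175, -0.3405, 1.0542, 0.0001, -0.0063], 'qvel': [0.0081, 0.0038, 0.0018, -0.0007, 0.0023, -0.0043], 'tau': [-0.1285, -38.3178, 27.9903, -0.003, -0.0118, 0.0076], 'tcp_pos': [0.4497, 0.171, 0.1606], 'orientation': [-0.4472, 0.5482, -0.4466, -0.5478], 'wrist_force': [0.3263, 0.5324, -0.1818], 'ft_torque': [-0.0417, 0.026, -0.0281], 'finger_gap': 0.0509}
spring [475.4, 210.1] 0.94
spring [318.8, 133.1] 0.75
spring_loop [453.0, 184.7] 0.66
spring_loop [316.4, 88.3] 0.61
hook_tip [479.5, 208.9] 0.97
hook_tip [319.5, 125.0] 0.85
hook_tip [145.9, 206.5] 0.26
```

View pics/w2.png

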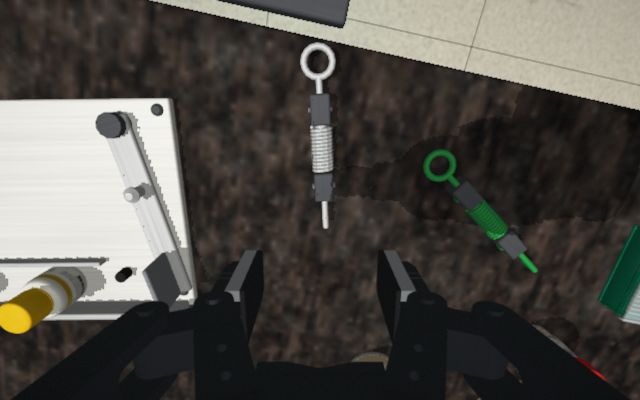

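Steel spring: loop (318,62), hook block (323,187), hook end (326,228). The green look-alike is at right (475,210). I'll confirm with an enlarged crop and measure.

Run:
```python
from h import *
z=np.load('w2.npz'); p,d,K,W=[z[k] for k in 'pdKW']
a=cv2.resize(p[35:235,270:370],None,fx=3,fy=3,interpolation=cv2.INTER_CUBIC); save('w2a',a)
# block mask by colour/height
C=cloud(d,K,W); roi=np.zeros((400,640),bool); roi[165:206,305:342]=1
m=roi&(C[...,2]>.015)&(C[...,2]<.03)
print(np.median(C[m][:,2]), np.percentile(C[m],[5,50,95],axis=0).round(4).tolist())
for v in range(172,204,3): 
    us=np.where(m[v,300:345])[0]+300; print(v,us.min() if len(us) else None, us.max() if len(us) else None)
```

```text
0.019258865180235424 [[0.4272, 0.1645, 0.0167], [0.4409, 0.1722, 0.0193], [0.4545, 0.1798, 0.0206]]
172 318 331
175 313 332
178 313 332
181 314 332
184 314 332
187 314 332
190 314 332
193 314 333
196 314 333
199 315 332
202 321 326
```

View pics/w2a.png

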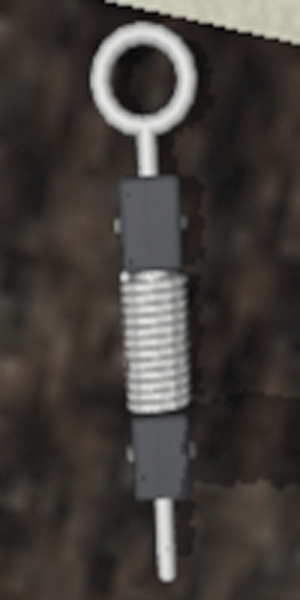

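Run:
```python
from h import *
z=np.load('w2.npz'); p,d,K,W=[z[k] for k in 'pdKW']
t=ray_z(323.4,173.3,.02,K,W);b=ray_z(323.6,200.7,.02,K,W); print('block',t.round(4),b.round(4),np.linalg.norm(t-b))
l=ray_z(318,61.3,.014,K,W); h=ray_z(270+167/3,35+580/3,.017,K,W)
l2=ray_z(270+149/3,35+179/3,.02,K,W)
print('loop',l.round(4),'hook end',h.round(4),'loopblock near edge',l2.round(4))
x=l-h; print('dir',np.arctan2(x[1],x[0]),np.linalg.norm(x[:2]))
u=(l-h)[:2]/np.linalg.norm((l-h)[:2]); print(u, 'proj block',((t-h)[:2]@u).round(4),((b-h)[:2]@u).round(4))
```

```text
block [0.4319 0.1707 0.02  ] [0.4544 0.1755 0.02  ] 0.023040828678108784
loop [0.3496 0.1494 0.014 ] hook end [0.4789 0.1825 0.017 ] loopblock near edge [0.3731 0.1555 0.02  ]
dir -2.8908510990355074 0.13352678159832326
[-0.96872869 -0.24812239] proj block 0.0485 0.0255
```

Run:
```python
from h import *
goto([0.445,0.1737,0.05],1.81)
goto([0.445,0.1737,0.0155],1.81)
```

```text
row [-0.0353, 0.0001, 0.0009, 0.1105, 0.0042, 0.0031] rows>= 2.2 j6 -0.01
row [-0.0353, 0.0001, 0.0009, 0.145, 0.0042, 0.0031] rows>= 2.9 j6 -0.01
```

Request:
{"api": "step_arm", "payload": {"moves": [[[-0.035,0,0,0.04,0.004,0.003,0.5],[-0.035,0,0,0.08,0.004,0.003,0.5],[-0.035,0,0,0.11,0.004,0.003,0.5],[-0.035,0,0,0.125,0.004,0.003,0.5],[-0.035,0,0,0.138,0.004,0.003,0.5],[-0.035,0,0,0.145,0.004,0.003,0.5],[-0.035,0,0,0.145,0.004,0.003,0.5],[-0.035,0,0,0.145,0.004,0.003,0.5]]]}}

```text
clock: 5.1
tcp_pos: [0.4455, 0.1738, 0.0159]
orientation: [-0.437, 0.556, -0.436, -0.556]
wrist_force: [0.5, 0.3, 0.9]
finger_gap: 0.0426
```

Run:
```python
from h import *
st(); p,d,K,W=cam('wrist'); save('w3',p)
goto([0.445,0.1737,0.0155],1.81)
```

```text
{'clock': 5.1, 'joint_pos': [0.2037, 0.3258, -0.5499, 0.6938, 0.0002, -0.0353], 'qvel': [-0.0003, -0.0103, 0.0066, 0.0019, -0.0009, -0.0001], 'tau': [0.0065, -40.5236, 21.8244, 0.0023, -0.0, 0.0011], 'tcp_pos': [0.4455, 0.1738, 0.0159], 'orientation': [-0.4372, 0.5563, -0.4365, -0.5558], 'wrist_force': [0.5201, 0.3469, 0.9263], 'ft_torque': [0.0252, -0.014, -0.0368], 'finger_gap': 0.0426}
row [-0.0003, 0.0001, 0.0021, 0.0006, 0.0008, 0.0001] rows>= 0.0 j6 -0.04
```

View pics/w3.png

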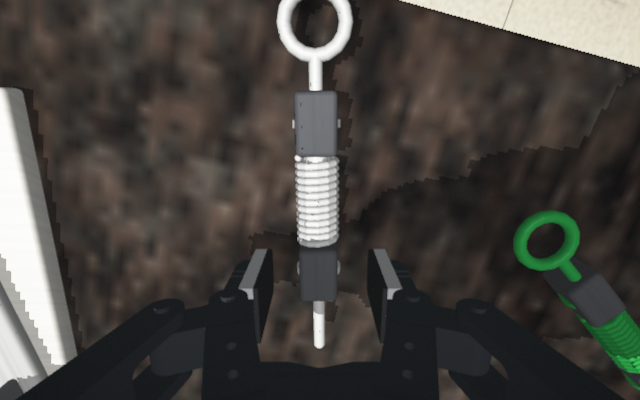

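Run:
```python
from h import *
c=env.get_calibration('wrist');T=np.array(c['T_tool_cam']);K=np.array(c['mtx'])
n=T[:3,:3]@(np.linalg.inv(K)@[318,247,1]); 
for u,v in((317,247),(317,301),(299,275),(337,275)):
    r=T[:3,:3]@(np.linalg.inv(K)@[u,v,1]); print((T[:3,3]+r*((-.0045-T[0,3])/r[0])).round(4))
```

```text
[-0.0045  0.0159 -0.0006]
[-0.0045 -0.0087 -0.0006]
[-0.0045  0.0035 -0.0081]
[-0.0045  0.0035  0.0076]
```

Request:
{"api": "step_arm", "payload": {"moves": [[[0,0,0,0,0,0,0.0],[0,0,0,0,0,0,0.0],[0,0,0,0,0,0,0.0],[0,0,0,0,0,0,0.0],[0,0,0,0,0,0,0.0],[0,0,0,0,0,0,0.0]]], "force": 60}}

```text
clock: 5.75
tcp_pos: [0.4467, 0.174, 0.0172]
orientation: [-0.438, 0.557, -0.436, -0.555]
wrist_force: [-1.5, -0.3, 5.9]
finger_gap: 0.0141
```

Request:
{"api": "step_arm", "payload": {"moves": [[[0,0,0,-0.03,0,0,0.0],[0,0,0,-0.06,0,0,0.0],[0,0,0,-0.09,0,0,0.0],[0,0,0,-0.09,0,0,0.0],[0,0,0,-0.09,0,0,0.0]]]}}

```text
clock: 6.25
tcp_pos: [0.4469, 0.174, 0.1077]
orientation: [-0.439, 0.557, -0.435, -0.555]
wrist_force: [-0.1, 0.5, -1.9]
finger_gap: 0.0144
```

Run:
```python
from h import *
p,d,K,W=cam('wrist'); save('w4',p);np.savez('w4.npz',p=p,d=d,K=K,W=W); st()
p,d,K,W=cam('scene'); save('s4',cv2.resize(p[120:320,190:450],None,fx=3,fy=3))
```

```text
{'clock': 6.3, 'joint_pos': [0.2036, 0.2148, -0.4346, 0.9176, 0.0001, -0.0352], 'qvel': [-0.0008, 0.0184, -0.0191, -0.0004, 0.0019, 0.002], 'tau': [-0.0026, -40.1728, 27.4179, -0.0798, -0.0004, 0.0], 'tcp_pos': [0.446, 0.1738, 0.1068], 'orientation': [-0.4379, 0.5568, -0.4358, -0.5552], 'wrist_force': [-0.0933, 1.0392, -0.5656], 'ft_torque': [-0.0306, 0.0007, -0.02], 'finger_gap': 0.0139}
```

View pics/w4.png

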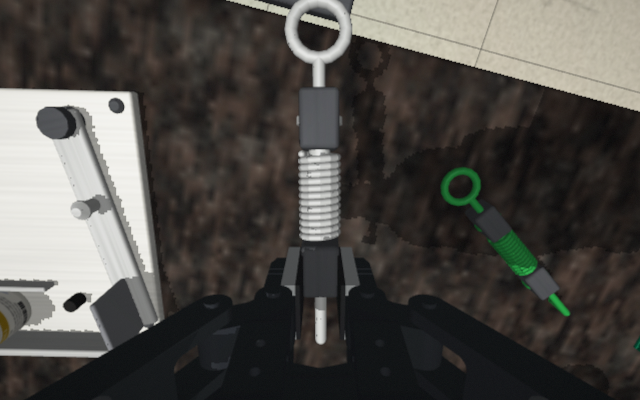

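View pics/s4.png

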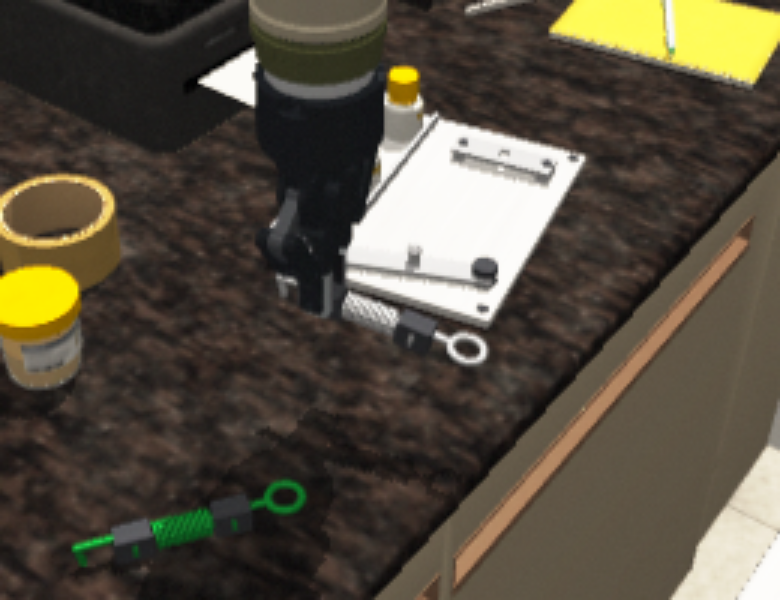

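Run:
```python
from h import *
z=np.load('w4.npz'); p,d,K,W=[z[k] for k in 'pdKW']
save('w4a',cv2.resize(p[230:360,260:380],None,fx=4.5,fy=4.5,interpolation=cv2.INTER_CUBIC))
T=np.array(env.get_calibration('wrist')['T_tool_cam'])
for n,u,v,x in(('end',320.5,342,0),('endtop',320.5,342,-.0025),('blkfar',320,296,-.0035),('blknear',320,245,-.0035),('loop',318.5,28,.0127)):
    r=T[:3,:3]@(np.linalg.inv(K)@[u,v,1]); print(n,(T[:3,3]+r*((x-T[0,3])/r[0])).round(4))
print(pt(318,100,d,K,W),pt(319,60,d,K,W),'z of loopblock top')
```

```text
end [ 0.     -0.0326  0.0009]
endtop [-0.0025 -0.0307  0.0009]
blkfar [-0.0035 -0.0069  0.0006]
blknear [-0.0035  0.0164  0.0006]
loop [ 0.0127  0.0991 -0.0001]
[0.37640138 0.15661079 0.10071547] [0.36175138 0.15342552 0.09507227] z of loopblock top
```

View pics/w4a.png

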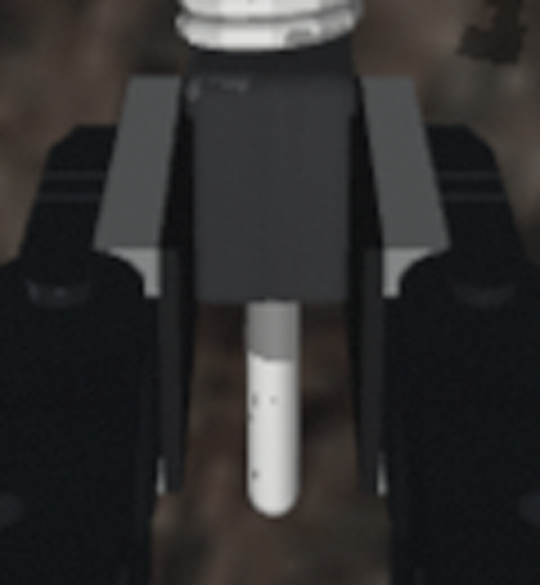

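Run:
```python
from h import *
goto([0.496,-0.1106,0.107],0.116)
```

```text
row [1.6937, 0.0021, 0.0018, -0.0009, 0.0182, -0.2882] rows>= 11.3 j6 -0.04
```

Request:
{"api": "step_arm", "payload": {"moves": [[[0.14,0,0,0,0.001,-0.02,0],[0.28,0,0,0,0.003,-0.045,0],[0.42,0,0,0,0.004,-0.07,0],[0.56,0,0,0,0.006,-0.095,0],[0.71,0,0,0,0.007,-0.12,0],[0.85,0,0,0,0.009,-0.145,0],[0.99,0,0,0,0.011,-0.17,0],[1.13,0,0,0,0.013,-0.195,0],[1.27,0,0,0,0.015,-0.22,0],[1.41,0,0,0,0.017,-0.25,0],[1.55,0,0,0,0.018,-0.275,0],[1.694,0.002,0.002,0,0.018,-0.288,0]]]}}

```text
clock: 7.55
tcp_pos: [0.4954, -0.112, 0.1044]
orientation: [0.705, -0.038, 0.707, 0.038]
wrist_force: [0.4, -0.2, -0.3]
finger_gap: 0.0142
```

Request:
{"api": "step_arm", "payload": {"moves": [[[0,0,0,0,0,0,0],[0,0,0,0,0,0,0],[0,0,0,0,0,0,0]]]}}

```text
clock: 7.85
tcp_pos: [0.4945, -0.111, 0.1035]
orientation: [0.704, -0.038, 0.708, 0.04]
wrist_force: [-0.0, -0.0, -0.3]
finger_gap: 0.014
```

Run:
```python
from h import *
st();p,d,K,W=cam('wrist'); save('w5',p);np.savez('w5.npz',p=p,d=d,K=K,W=W)
goto([0.496,-0.1106,0.048],0.116)
```

```text
{'clock': 7.85, 'joint_pos': [-0.3793, 0.2742, -0.3634, 0.9381, -0.0001, 1.0806], 'qvel': [0.0089, -0.0076, 0.0057, -0.0015, -0.0007, 0.0091], 'tau': [-0.4266, -42.3651, 26.6671, 0.0166, -0.0005, -0.0123], 'tcp_pos': [0.4945, -0.111, 0.1035], 'orientation': [0.7044, -0.0385, 0.7076, 0.0398], 'wrist_force': [-0.0016, -0.0224, -0.3104], 'ft_torque': [-0.0063, -0.0681, 0.0104], 'finger_gap': 0.014}
row [-0.0053, -0.0039, -0.0019, 0.0558, 0.0001, 0.0016] rows>= 1.1 j6 1.08
```

View pics/w5.png

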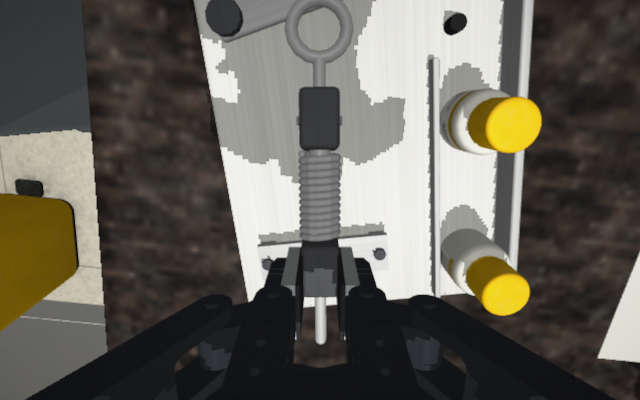

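Request:
{"api": "step_arm", "payload": {"moves": [[[-0.005,-0.004,-0.002,0.02,0,0.0015,0],[-0.005,-0.004,-0.002,0.04,0,0.0015,0],[-0.005,-0.004,-0.002,0.055,0,0.0015,0],[-0.005,-0.004,-0.002,0.063,0,0.0015,0],[-0.005,-0.004,-0.002,0.063,0,0.0015,0],[-0.005,-0.004,-0.002,0.063,0,0.0015,0]]]}}

```text
clock: 8.5
tcp_pos: [0.4962, -0.1105, 0.0412]
orientation: [0.706, -0.041, 0.706, 0.041]
wrist_force: [0.7, -0.5, -0.5]
finger_gap: 0.014
```

Run:
```python
from h import *
st();p,d,K,W=cam('wrist'); save('w6',cv2.resize(p[200:400,220:420],None,fx=3,fy=3,interpolation=cv2.INTER_CUBIC));np.savez('w6.npz',p=p,d=d,K=K,W=W)
p,d,K,W=cam('scene'); save('s6',cv2.resize(p[140:240,270:400],None,fx=6,fy=6,interpolation=cv2.INTER_CUBIC))
goto([0.496,-0.1106,0.04],0.116)
```

```text
{'clock': 8.5, 'joint_pos': [-0.3771, 0.341, -0.4464, 0.7828, -0.0, 1.077], 'qvel': [-0.0037, -0.0104, 0.0111, -0.0012, -0.0017, 0.0024], 'tau': [0.0603, -43.3534, 23.6047, 0.0374, 0.0205, -0.0049], 'tcp_pos': [0.4962, -0.1105, 0.0412], 'orientation': [0.7061, -0.0413, 0.7057, 0.0411], 'wrist_force': [0.7152, -0.5377, -0.5299], 'ft_torque': [-0.0317, -0.0218, -0.0307], 'finger_gap': 0.014}
row [0.0002, 0.0016, 0.0009, 0.0017, 0.0003, -0.0006] rows>= 0.0 j6 1.08
```

View pics/w6.png

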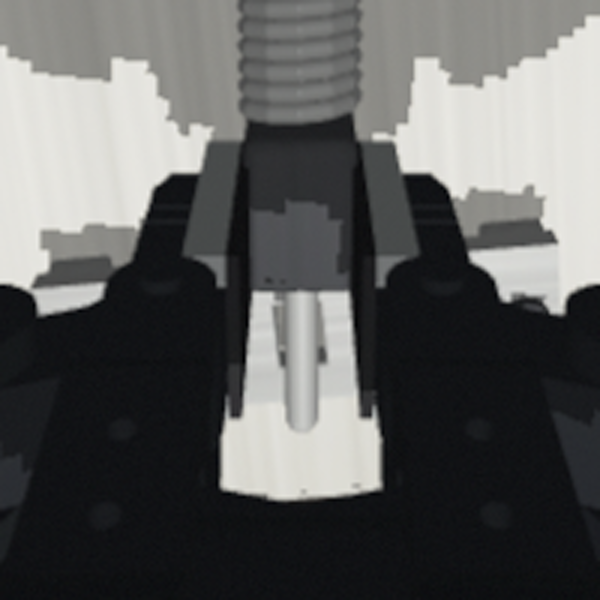

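View pics/s6.png

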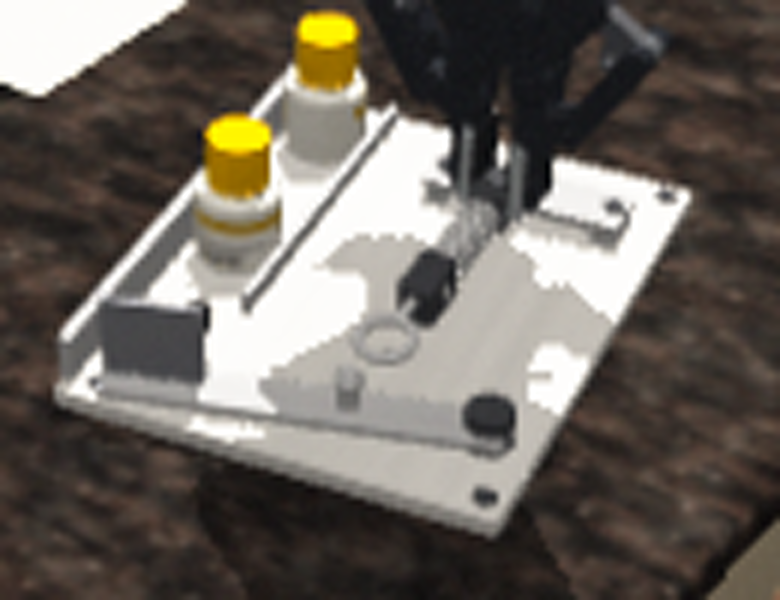

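Run:
```python
from h import *
z=np.load('w6.npz'); p,d,K,W=[z[k] for k in 'pdKW']
T=np.array(env.get_calibration('wrist')['T_tool_cam'])
for n,u,v,x in(('hole lower L',220+277/3,200+361/3,.0412-.022),('hole lower R',220+325/3,200+361/3,.0412-.022),('strip edge',320,200+400/3,.0412-.022),('wire end c',220+302/3,200+428/3,0),('wire end top',220+302/3,200+428/3,-.0025),('blk near',320,200+130/3,-.0035),('blk far',320,200+288/3,-.0035)):
    r=T[:3,:3]@(np.linalg.inv(K)@[u,v,1]); print(n,(T[:3,3]+r*((x-T[0,3])/r[0])).round(4))
```

```text
hole lower L [ 0.0192 -0.0342 -0.0038]
hole lower R [ 0.0192 -0.0342  0.0044]
strip edge [ 0.0192 -0.042   0.0001]
wire end c [ 0.     -0.0325  0.0004]
wire end top [-0.0025 -0.0306  0.0004]
blk near [-0.0035  0.0176  0.0001]
blk far [-0.0035 -0.0064  0.0001]
```

Request:
{"api": "step_arm", "payload": {"moves": [[[0,0.0016,0,0,-0.001,0,0],[0,0.0016,0,0.002,-0.001,0,0],[0,0.0016,0,0.004,-0.001,0,0],[0,0.0016,0,0.006,-0.001,0,0],[0,0.0016,0,0.008,-0.001,0,0],[0,0.0016,0,0.008,-0.001,0,0]]]}}

```text
clock: 9.2
tcp_pos: [0.4964, -0.1117, 0.0333]
orientation: [0.706, -0.041, 0.706, 0.041]
wrist_force: [-0.0, -0.4, -0.3]
finger_gap: 0.0144
```

Request:
{"api": "step_arm", "payload": {"moves": [[[0,0,0,0.0015,0,0,0],[0,0,0,0.003,0,0,0],[0,0,0,0.0045,0,0,0],[0,0,0,0.0055,0,0,0],[0,0,0,0.0055,0,0,0]]]}}

```text
clock: 9.7
tcp_pos: [0.4964, -0.1117, 0.0276]
orientation: [0.706, -0.041, 0.706, 0.041]
wrist_force: [-0.5, 0.3, -0.1]
finger_gap: 0.0144
```

Run:
```python
from h import *
st();p,d,K,W=cam('wrist'); save('w7',cv2.resize(p[200:400,220:420],None,fx=3,fy=3,interpolation=cv2.INTER_CUBIC))
```

```text
{'clock': 9.7, 'joint_pos': [-0.3788, 0.3597, -0.4594, 0.7523, -0.0008, 1.0758], 'qvel': [-0.0013, -0.0017, 0.0032, 0.0051, 0.0005, 0.0005], 'tau': [0.0374, -44.2445, 23.4517, -0.0162, 0.022, -0.0006], 'tcp_pos': [0.4964, -0.1117, 0.0276], 'orientation': [0.7056, -0.0412, 0.7062, 0.0409], 'wrist_force': [-0.4634, 0.2776, -0.0621], 'ft_torque': [-0.0281, 0.018, 0.0122], 'finger_gap': 0.0144}
```

View pics/w7.png

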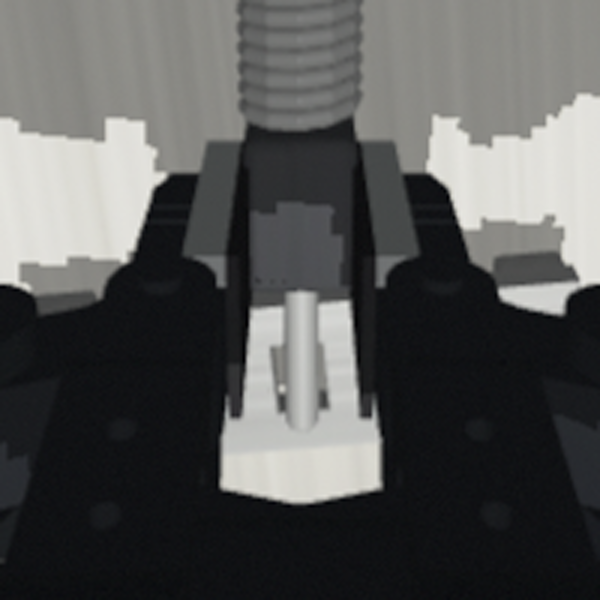

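Request:
{"api": "step_arm", "payload": {"moves": [[[0,0,0,0.001,0,0,0],[0,0,0,0.0015,0,0,0],[0,0,0,0.0015,0,0,0]]]}}

```text
clock: 10.05
tcp_pos: [0.4966, -0.1117, 0.0272]
orientation: [0.706, -0.041, 0.706, 0.041]
wrist_force: [-2.2, 1.1, 7.6]
finger_gap: 0.0144
```

Request:
{"api": "step_arm", "payload": {"moves": [[[0,0,0,-0.0005,0,0,0.35],[0,0,0,-0.0005,0,0,0.35],[0,0,0,-0.0005,0,0,0.35],[0,0,0,-0.0005,0,0,0.35]]]}}

```text
clock: 10.45
tcp_pos: [0.4965, -0.1117, 0.0275]
orientation: [0.706, -0.041, 0.706, 0.041]
wrist_force: [-0.7, -0.4, 0.6]
finger_gap: 0.0298
```

Request:
{"api": "step_arm", "payload": {"moves": [[[0,0,0,-0.015,0,0,0.4],[0,0,0,-0.04,0,0,0.4],[0,0,0,-0.08,0,0,0.4],[0,0,0,-0.11,0,0,0.4],[0,0,0,-0.11,0,0,0.4],[0,0,0,-0.11,0,0,0.4]]]}}

```text
clock: 11.05
tcp_pos: [0.497, -0.1118, 0.138]
orientation: [0.706, -0.042, 0.705, 0.041]
wrist_force: [0.1, 0.3, -0.2]
finger_gap: 0.0341
```

Run:
```python
from h import *
st();p,d,K,W=cam('wrist'); save('w8',p);np.savez('w8.npz',p=p,d=d,K=K,W=W)
```

```text
{'clock': 11.05, 'joint_pos': [-0.3786, 0.2439, -0.3115, 1.0137, -0.0007, 1.076], 'qvel': [-0.0009, 0.0253, -0.0383, -0.0061, 0.0007, 0.0002], 'tau': [0.0153, -43.1877, 28.758, 0.0197, -0.0016, -0.0], 'tcp_pos': [0.497, -0.1118, 0.138], 'orientation': [0.7063, -0.0416, 0.7055, 0.0406], 'wrist_force': [0.1067, 0.3473, -0.2416], 'ft_torque': [-0.0392, -0.0151, 0.0179], 'finger_gap': 0.0341}
```

View pics/w8.png

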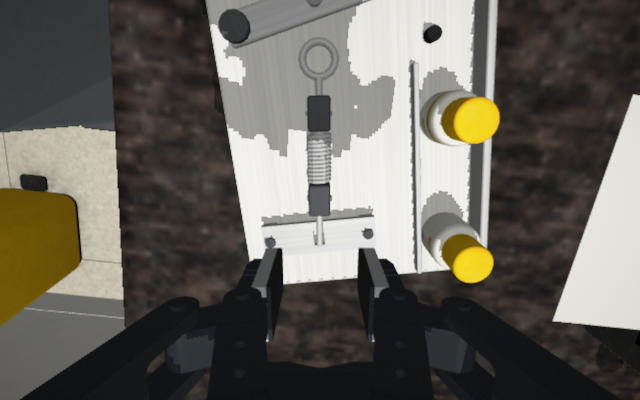

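```bash
cat >> h.py <<'E'
A=0.215; O=np.array([0.499,-0.0632]); RL=np.array([[np.cos(A),-np.sin(A)],[np.sin(A),np.cos(A)]])
def l2w(x,y,z): return np.r_[O+RL@[x,y],z]
def w2l(P): return np.r_[RL.T@(np.array(P)[:2]-O),P[2]]
E
python3 - <<'E'
from h import *
z=np.load('w8.npz'); p,d,K,W=[z[k] for k in 'pdKW']
save('w8a',cv2.resize(p[0:260,220:380],None,fx=2.3,fy=2.3,interpolation=cv2.INTER_CUBIC))
print('loop',w2l(ray_z(319,59,.024,K,W)).round(4),'lblk',w2l(ray_z(318.5,113,.03,K,W)).round(4),'hook end',w2l(ray_z(320,245,.027,K,W)).round(4))
print('hole again', w2l(ray_z(318.5,238,.022,K,W)).round(4))
goto(l2w(0,.118,.09),.116); goto(l2w(0,.118,.034),.116); goto(l2w(0,.097,.034),.116)
E
```

```text
loop [-0.003   0.0531  0.024 ] lblk [-0.0067  0.0187  0.03  ] hook end [-0.0152 -0.0789  0.027 ]
hole again [-0.016 -0.075  0.022]
row [0.0002, -0.0009, 0.0004, 0.0469, 0.1651, -0.0032] rows>= 3.4 j6 1.08
row [0.0002, -0.0009, 0.0004, 0.1029, 0.1651, -0.0032] rows>= 3.9 j6 1.08
row [0.0002, -0.0009, 0.0004, 0.1029, 0.1442, -0.0011] rows>= 3.5 j6 1.08
```

View pics/w8a.png

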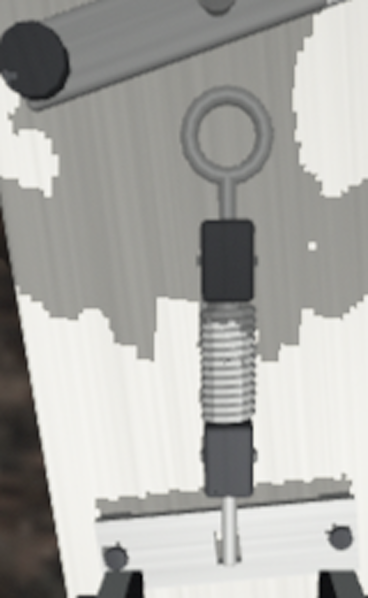

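Request:
{"api": "step_arm", "payload": {"moves": [[[0,0,0,0,0.045,-0.001,0],[0,0,0,0,0.09,-0.002,0],[0,0,0,0.01,0.135,-0.003,0],[0,0,0,0.03,0.165,-0.003,0],[0,0,0,0.06,0.165,-0.003,0],[0,0,0,0.09,0.165,-0.003,0],[0,0,0,0.103,0.165,-0.003,0],[0,0,0,0.103,0.165,-0.003,0],[0,0,0,0.103,0.165,-0.003,0]]]}}

```text
clock: 12.0
tcp_pos: [0.4729, 0.052, 0.0329]
orientation: [0.705, -0.041, 0.707, 0.041]
wrist_force: [-0.4, 0.3, 0.2]
finger_gap: 0.0003
```

Run:
```python
from h import *
st();p,d,K,W=cam('scene'); save('s9',cv2.resize(p[130:250,260:400],None,fx=5,fy=5,interpolation=cv2.INTER_CUBIC))
print(w2l(env.get_state()['tcp_pos']))
```

```text
{'clock': 12.0, 'joint_pos': [-0.059, 0.3016, -0.5316, 0.7412, -0.0005, 1.3956], 'qvel': [-0.0013, -0.0256, 0.0276, 0.0048, -0.0003, -0.0014], 'tau': [0.1128, -39.6318, 22.2232, 0.0521, 0.0014, -0.0], 'tcp_pos': [0.4729, 0.052, 0.0329], 'orientation': [0.7046, -0.0411, 0.7072, 0.041], 'wrist_force': [-0.351, 0.3032, 0.223], 'ft_torque': [-0.0216, 0.0367, 0.0125], 'finger_gap': 0.0003}
[5.72852070e-06 1.17856526e-01 3.37624067e-02]
```

View pics/s9.png

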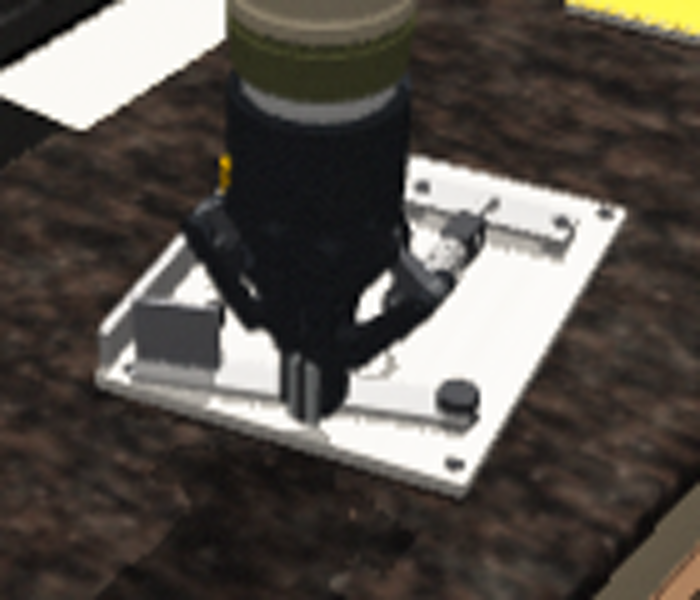

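Request:
{"api": "step_arm", "payload": {"moves": [[[0,0,0,0,-0.004,0.0004,0],[0,0,0,0,-0.008,0.0008,0],[0,0,0,0,-0.011,0.001,0],[0,0,0,0,-0.014,0.0013,0],[0,0,0,0,-0.017,0.0016,0],[0,0,0,0,-0.019,0.0018,0],[0,0,0,0,-0.02,0.002,0],[0,0,0,0,-0.02,0.002,0]]]}}

```text
clock: 12.85
tcp_pos: [0.4777, 0.0318, 0.0336]
orientation: [0.705, -0.041, 0.707, 0.04]
wrist_force: [0.6, 0.7, 0.1]
finger_gap: -0.0001
```

Request:
{"api": "step_arm", "payload": {"moves": [[[0,0,0,0,-0.001,0,0],[0,0,0,0,-0.002,0,0],[0,0,0,0,-0.002,0,0]]]}}

```text
clock: 13.15
tcp_pos: [0.4777, 0.0296, 0.0335]
orientation: [0.705, -0.041, 0.707, 0.04]
wrist_force: [0.9, 0.9, -0.5]
finger_gap: -0.0002
```

Run:
```python
from h import *
print(w2l(env.get_state()['tcp_pos']))
p,d,K,W=cam('scene'); save('s10',cv2.resize(p[130:250,260:400],None,fx=5,fy=5,interpolation=cv2.INTER_CUBIC))
```

```text
[-0.00103134  0.09521238  0.03350704]
```

View pics/s10.png

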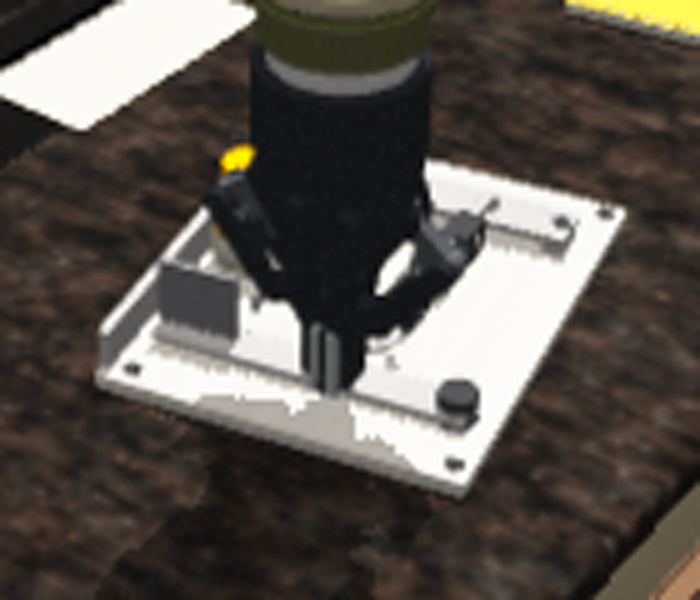

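Request:
{"api": "step_arm", "payload": {"moves": [[[0,0,0,0,0.006,0,0],[0,0,0,-0.02,0.008,0,0],[0,0,0,-0.06,0.008,0,0],[0,0,0,-0.1,0,0,0.3],[0,0,0,-0.105,-0.04,0,0.4],[0,0,0,-0.105,-0.07,0,0.4],[0,0,0,-0.105,-0.077,0,0.4],[0,0,0,-0.105,-0.077,0,0.4],[0,0,0,-0.105,-0.077,0,0.4]]]}}

```text
clock: 14.1
tcp_pos: [0.4861, -0.0459, 0.1381]
orientation: [0.704, -0.041, 0.708, 0.041]
wrist_force: [-0.0, -0.2, -0.1]
finger_gap: 0.034
```

Run:
```python
from h import *
st();p,d,K,W=cam('wrist'); save('w11',p);np.savez('w11.npz',p=p,d=d,K=K,W=W)
for t in ('post','spring_loop'):
    for b in env.boxes_of('wrist',t): print(t,b)
```

```text
{'clock': 14.1, 'joint_pos': [-0.2574, 0.21, -0.3556, 1.0095, -0.0022, 1.1979], 'qvel': [0.014, -0.0025, -0.0038, 0.0021, 0.0008, -0.0031], 'tau': [-0.6089, -39.6793, 27.6478, -0.0313, -0.0416, -0.003], 'tcp_pos': [0.4861, -0.0459, 0.1381], 'orientation': [0.7042, -0.0411, 0.7076, 0.0405], 'wrist_force': [-0.0165, -0.2115, -0.1486], 'ft_torque': [-0.0222, -0.0106, -0.0081], 'finger_gap': 0.034}
post {'uv': [349.8, 117.6], 'confidence': 0.68}
spring_loop {'uv': [321.2, 186.6], 'confidence': 0.93}
```

View pics/w11.png

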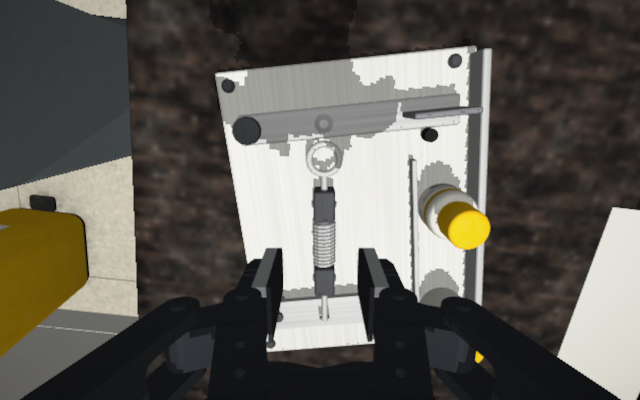

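Run:
```python
from h import *
z=np.load('w11.npz'); p,d,K,W=[z[k] for k in 'pdKW']
save('w11a',cv2.resize(p[95:255,220:380],None,fx=3.7,fy=3.7,interpolation=cv2.INTER_CUBIC))
```

```text
(no output)
```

View pics/w11a.png

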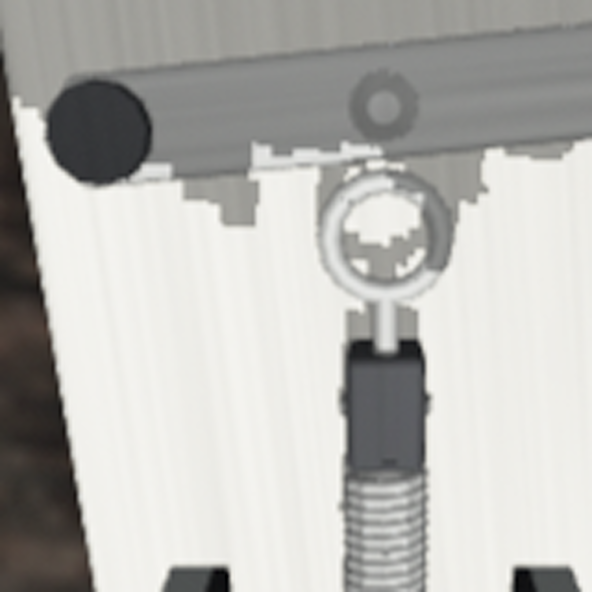

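Run:
```python
from h import *
z=np.load('w11.npz'); p,d,K,W=[z[k] for k in 'pdKW']
for n,u,v,h in (('blk',324.05,206.9,.03),('loop',324.7,158.5,.024),('head',323.5,123.4,.0355),('hinge',220+100/3.7,95+130/3.7,.025),('hook end',323.5,318,.027)):
    q=ray_z(u,v,h,K,W); print(n,q.round(4),w2l(q).round(4))
b=ray_z(324.05,206.9,.03,K,W);l=ray_z(324.7,158.5,.024,K,W);h=ray_z(323.5,123.4,.0355,K,W)
x=l-b; print('dir',np.arctan2(x[1],x[0])-np.pi/2,np.linalg.norm(x[:2]), 'head-loop',np.linalg.norm((h-l)[:2]))
```

```text
blk [ 0.4886 -0.0461  0.03  ] [-0.0065  0.019   0.03  ]
loop [ 0.485  -0.0116  0.024 ] [-0.0027  0.0534  0.024 ]
head [0.4811 0.0134 0.0355] [-0.0012  0.0786  0.0355]
hinge [0.4283 0.002  0.025 ] [-0.0551  0.0788  0.025 ]
hook end [ 0.4997 -0.1414  0.027 ] [-0.016  -0.0765  0.027 ]
dir 0.10540320858390317 0.034660815697168494 head-loop 0.025274431682936912
```

Run:
```python
from h import *
goto([.4884,-.0441,.0275],.108)
```

```text
row [0.0089, -0.0043, 0.0009, 0.1107, 0.0013, 0.0027] rows>= 2.2 j6 1.2
```

Request:
{"api": "step_arm", "payload": {"moves": [[[0.009,-0.004,0.001,0.035,0.0013,0.0027,0.4],[0.009,-0.004,0.001,0.07,0.0013,0.0027,0.4],[0.009,-0.004,0.001,0.09,0.0013,0.0027,0.4],[0.009,-0.004,0.001,0.103,0.0013,0.0027,0.4],[0.009,-0.004,0.001,0.1105,0.0013,0.0027,0.4],[0.009,-0.004,0.001,0.1105,0.0013,0.0027,0.4],[0.009,-0.004,0.001,0.1105,0.0013,0.0027,0.4]]]}}

```text
clock: 14.95
tcp_pos: [0.4888, -0.0439, 0.0282]
orientation: [0.706, -0.038, 0.706, 0.038]
wrist_force: [-0.3, 0.2, 0.5]
finger_gap: 0.0339
```

Run:
```python
from h import *
st();p,d,K,W=cam('wrist'); save('w12',p)
goto([.4884,-.0441,.0275],.108)
```

```text
{'clock': 14.95, 'joint_pos': [-0.2533, 0.3295, -0.5045, 0.7366, 0.0, 1.209], 'qvel': [-0.0042, -0.012, 0.0097, -0.0016, -0.0004, -0.0], 'tau': [0.0566, -41.4964, 22.5641, 0.0226, 0.0013, 0.0012], 'tcp_pos': [0.4888, -0.0439, 0.0282], 'orientation': [0.7061, -0.0383, 0.706, 0.0383], 'wrist_force': [-0.3146, 0.17, 0.4905], 'ft_torque': [-0.0199, -0.0166, -0.0088], 'finger_gap': 0.0339}
row [0.0003, 0.0009, 0.0004, 0.001, 0.0, -0.0007] rows>= 0.0 j6 1.21
```

View pics/w12.png

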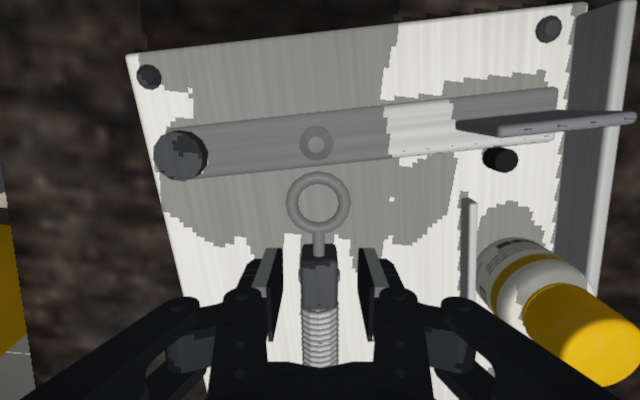

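Request:
{"api": "step_arm", "payload": {"moves": [[[0,0,0,0.0005,0,0,0],[0,0,0,0.0005,0,0,0],[0,0,0,0.0005,0,0,0],[0,0,0,0.0005,0,0,0],[0,0,0,0.0005,0,0,0]]], "force": 70}}

```text
clock: 15.5
tcp_pos: [0.49, -0.0442, 0.0292]
orientation: [0.707, -0.039, 0.705, 0.038]
wrist_force: [-1.1, 0.7, 6.0]
finger_gap: 0.0136
```

Request:
{"api": "step_arm", "payload": {"moves": [[[0,0,0,-0.001,0.002,0,0],[0,0,0,-0.001,0.004,0,0],[0,0,0,-0.001,0.005,0,0],[0,0,0,-0.001,0.005,0,0]]]}}

```text
clock: 15.9
tcp_pos: [0.4895, -0.0394, 0.0302]
orientation: [0.707, -0.039, 0.705, 0.038]
wrist_force: [-0.1, -2.6, -0.2]
finger_gap: 0.0142
```

Run:
```python
from h import *
st();p,d,K,W=cam('wrist'); save('w13',cv2.resize(p[80:380,190:450],None,fx=2,fy=2,interpolation=cv2.INTER_CUBIC));np.savez('w13.npz',p=p,d=d,K=K,W=W)
```

```text
{'clock': 15.9, 'joint_pos': [-0.2437, 0.3253, -0.5047, 0.7374, -0.0006, 1.2188], 'qvel': [-0.0038, 0.0023, 0.0009, 0.0002, 0.0024, -0.0017], 'tau': [1.0981, -42.1884, 22.8127, 0.2967, 0.5846, 0.0155], 'tcp_pos': [0.4895, -0.0394, 0.0302], 'orientation': [0.7072, -0.0388, 0.705, 0.0377], 'wrist_force': [-0.1342, -2.6031, -0.1655], 'ft_torque': [-0.4285, -0.0354, -0.0338], 'finger_gap': 0.0142}
```

View pics/w13.png

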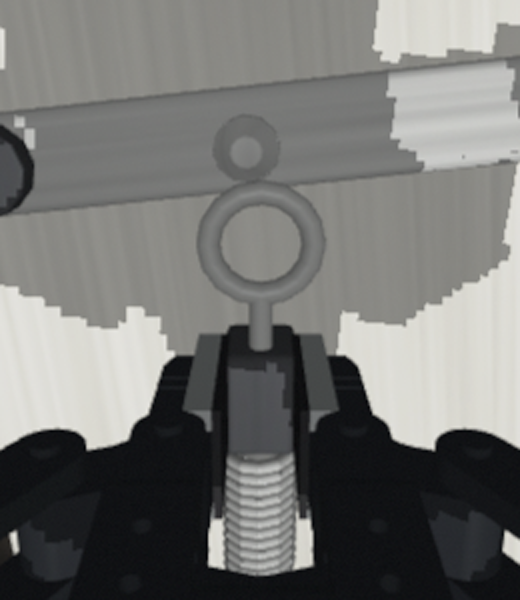

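Run:
```python
from h import *
z=np.load('w13.npz'); p,d,K,W=[z[k] for k in 'pdKW']
s=env.get_state(); T0=np.array(s['tcp_pos']); print(T0)
l=ray_z(320.5,201,T0[2]-.0052,K,W); h=ray_z(313,156,.0355,K,W); hb=ray_z(190+246.5/2,80+147/2,.0295,K,W)
print(l.round(4),w2l(l).round(4),h.round(4),w2l(h).round(4),'outer rim',w2l(hb).round(4))
q=s['orientation']; R0=R.from_quat([q[1],q[2],q[3],q[0]]).as_matrix()
print('tool loop',(R0.T@(l-T0)).round(4),'tool head',(R0.T@(h-T0)).round(4),(R0.T@(hb-T0)).round(4), R0.round(3))
```

```text
[ 0.48950428 -0.03946212  0.03011662]
[ 0.4862 -0.0067  0.0249] [-0.0004  0.0579  0.0249] [0.4812 0.0131 0.0355] [-0.0011  0.0784  0.0355] outer rim [-0.0011  0.0785  0.0295]
tool loop [0.0051 0.0329 0.0002] tool head [-0.0055  0.0532 -0.0026] [ 0.0005  0.0533 -0.0026] [[ 0.003 -0.108  0.994]
 [-0.001  0.994  0.108]
 [-1.    -0.002  0.003]]
```

Request:
{"api": "step_arm", "payload": {"moves": [[[0,0,0,-0.003,-0.001,-0.001,0],[0,0,0,-0.007,-0.001,-0.002,0],[0,0,0,-0.011,-0.001,-0.0028,0],[0,0,0,-0.015,-0.001,-0.0028,0],[0,0,0,-0.019,0,-0.0028,0],[0,0,0,-0.019,0,-0.0028,0]]]}}

```text
clock: 16.55
tcp_pos: [0.4872, -0.0399, 0.0498]
orientation: [0.708, -0.039, 0.705, 0.037]
wrist_force: [1.1, -2.5, -0.9]
finger_gap: 0.0141
```

Run:
```python
from h import *
st();p,d,K,W=cam('wrist'); save('w14',cv2.resize(p[80:380,190:450],None,fx=2,fy=2,interpolation=cv2.INTER_CUBIC));np.savez('w14.npz',p=p,d=d,K=K,W=W)
p,d,K,W=cam('scene'); save('s14',cv2.resize(p[130:250,260:400],None,fx=5,fy=5,interpolation=cv2.INTER_CUBIC))
```

```text
{'clock': 16.55, 'joint_pos': [-0.2457, 0.2955, -0.4883, 0.7823, -0.0007, 1.2169], 'qvel': [0.0001, 0.0076, -0.0108, -0.0117, 0.0001, -0.0023], 'tau': [1.207, -41.909, 23.84, 0.5272, 0.6366, 0.0155], 'tcp_pos': [0.4872, -0.0399, 0.0498], 'orientation': [0.7076, -0.039, 0.7045, 0.0375], 'wrist_force': [1.1413, -2.5086, -0.8673], 'ft_torque': [-0.4384, -0.0454, -0.0382], 'finger_gap': 0.0141}
```

View pics/w14.png

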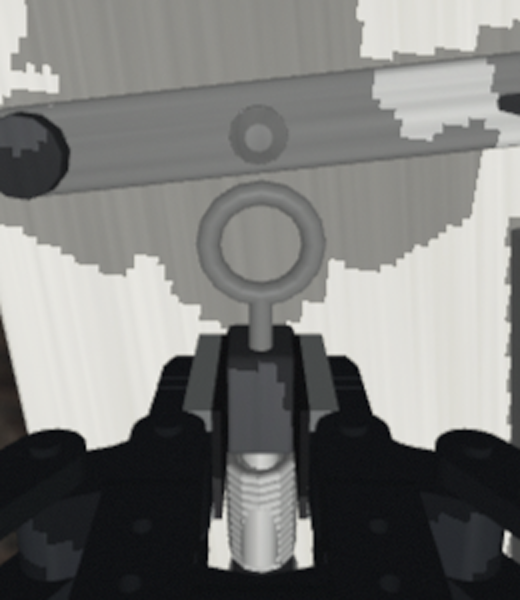

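View pics/s14.png

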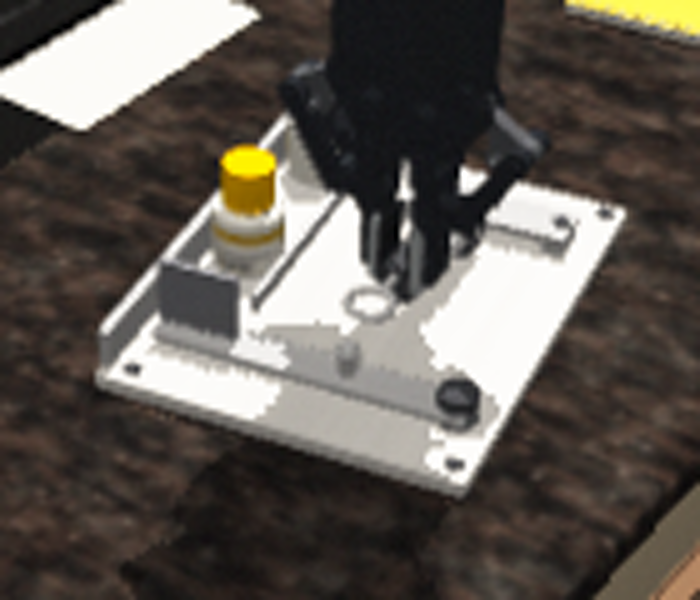

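```bash
cat > m.py <<'E'
from h import *
import sys
f,lu,lv,hu,hv=sys.argv[1],*map(float,sys.argv[2:])
z=np.load(f); p,d,K,W=[z[k] for k in 'pdKW']
s=env.get_state(); T0=np.array(s['tcp_pos']); q=s['orientation']; R0=R.from_quat([q[1],q[2],q[3],q[0]]).as_matrix()
l=ray_z(190+lu/2,80+lv/2,T0[2]-.0052,K,W); h=ray_z(190+hu/2,80+hv/2,.0355,K,W)
print('loop',w2l(l).round(4),'head',w2l(h).round(4),'tool diff head-loop',(R0.T@(h-l)).round(4))
E
python3 m.py w14.npz 261 242 258 137
```

```text
loop [-0.0028  0.0578  0.0441] head [-0.0012  0.0785  0.0355] tool diff head-loop [ 0.0085  0.0208 -0.0007]
```

Request:
{"api": "step_arm", "payload": {"moves": [[[0,0,0,0,0.004,0,0],[0,0,0,0,0.008,0,0],[0,0,0,0,0.012,0,0],[0,0,0,0,0.016,-0.0005,0],[0,0,0,0,0.019,-0.0006,0],[0,0,0,0,0.021,-0.0006,0],[0,0,0,0,0.021,-0.0006,0],[0,0,0,0,0.021,-0.0006,0]]]}}

```text
clock: 17.45
tcp_pos: [0.4843, -0.0197, 0.0493]
orientation: [0.707, -0.04, 0.705, 0.037]
wrist_force: [0.7, -7.3, -2.2]
finger_gap: 0.014
```

Run:
```python
from h import *
st();p,d,K,W=cam('wrist'); save('w15',cv2.resize(p[80:380,190:450],None,fx=2,fy=2,interpolation=cv2.INTER_CUBIC));np.savez('w15.npz',p=p,d=d,K=K,W=W)
p,d,K,W=cam('scene'); save('s15',cv2.resize(p[130:250,260:400],None,fx=5,fy=5,interpolation=cv2.INTER_CUBIC))
```

```text
{'clock': 17.45, 'joint_pos': [-0.2046, 0.2894, -0.4988, 0.7779, -0.003, 1.2582], 'qvel': [-0.0036, 0.0015, 0.0007, -0.0002, -0.0016, -0.0012], 'tau': [3.5047, -41.441, 23.0594, 0.9907, 1.969, 0.007], 'tcp_pos': [0.4843, -0.0197, 0.0493], 'orientation': [0.7074, -0.0396, 0.7047, 0.0367], 'wrist_force': [0.7355, -7.332, -2.2045], 'ft_torque': [-1.381, -0.2047, -0.0019], 'finger_gap': 0.014}
```

View pics/w15.png

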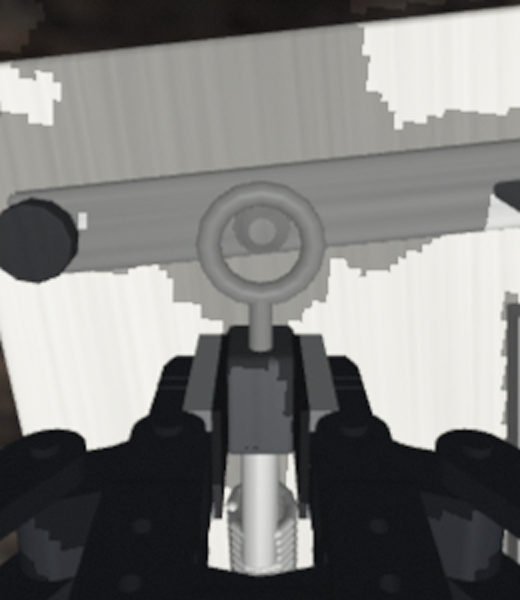

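View pics/s15.png

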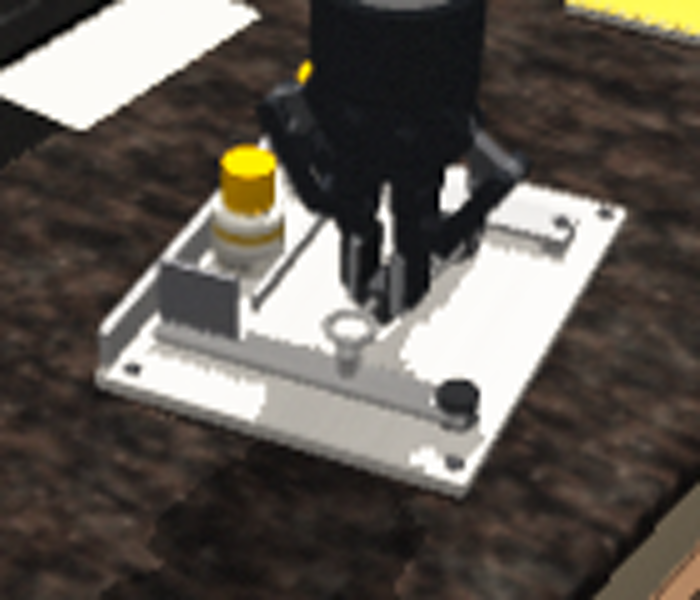

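```bash
python3 m.py w15.npz 261.5 242 262 232
```

```text
loop [-0.0012  0.0784  0.0441] head [-0.0011  0.0782  0.0355] tool diff head-loop [ 0.0086 -0.0001  0.0001]
```

Request:
{"api": "step_arm", "payload": {"moves": [[[0,0,0,0.003,0,0,0],[0,0,0,0.006,0,0,0],[0,0,0,0.009,0,0,0],[0,0,0,0.011,0,0,0],[0,0,0,0.011,0,0,0]]]}}

```text
clock: 18.05
tcp_pos: [0.4845, -0.0204, 0.0381]
orientation: [0.707, -0.04, 0.705, 0.036]
wrist_force: [0.5, -6.5, -1.5]
finger_gap: 0.0138
```

Run:
```python
from h import *
st();p,d,K,W=cam('wrist'); save('w16',cv2.resize(p[80:380,190:450],None,fx=2,fy=2,interpolation=cv2.INTER_CUBIC));np.savez('w16.npz',p=p,d=d,K=K,W=W)
```

```text
{'clock': 18.05, 'joint_pos': [-0.2047, 0.3039, -0.5118, 0.7499, -0.005, 1.2585], 'qvel': [0.0014, -0.0031, 0.0045, 0.0039, -0.0007, -0.0004], 'tau': [3.2163, -41.1626, 22.3135, 0.8485, 1.8616, 0.0059], 'tcp_pos': [0.4845, -0.0204, 0.0381], 'orientation': [0.7074, -0.0402, 0.7047, 0.0358], 'wrist_force': [0.4588, -6.528, -1.541], 'ft_torque': [-1.3534, -0.2233, -0.0109], 'finger_gap': 0.0138}
```

View pics/w16.png

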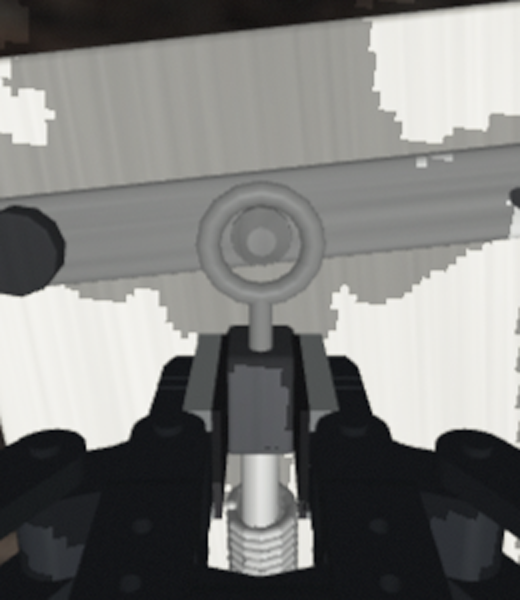

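Request:
{"api": "step_arm", "payload": {"moves": [[[0,0,0,0.002,0.0003,0,0],[0,0,0,0.004,0.0005,0,0],[0,0,0,0.006,0.0005,0,0],[0,0,0,0.008,0.0005,0,0],[0,0,0,0.008,0.0005,0,0]]]}}

```text
clock: 18.6
tcp_pos: [0.4851, -0.0206, 0.0304]
orientation: [0.708, -0.041, 0.704, 0.035]
wrist_force: [0.3, -6.9, 0.7]
finger_gap: 0.0138
```

Run:
```python
from h import *
st();p,d,K,W=cam('wrist'); save('w17',cv2.resize(p[80:380,190:450],None,fx=2,fy=2,interpolation=cv2.INTER_CUBIC));np.savez('w17.npz',p=p,d=d,K=K,W=W)
```

```text
{'clock': 18.6, 'joint_pos': [-0.2038, 0.3143, -0.5206, 0.7293, -0.007, 1.2597], 'qvel': [-0.0004, -0.0018, 0.0032, 0.0031, 0.0013, 0.0011], 'tau': [3.1644, -40.8264, 21.6229, 0.8119, 1.8547, 0.0049], 'tcp_pos': [0.4851, -0.0206, 0.0304], 'orientation': [0.7077, -0.0409, 0.7045, 0.0349], 'wrist_force': [0.2615, -6.9195, 0.7206], 'ft_torque': [-1.3501, -0.1016, -0.0214], 'finger_gap': 0.0138}
```

View pics/w17.png

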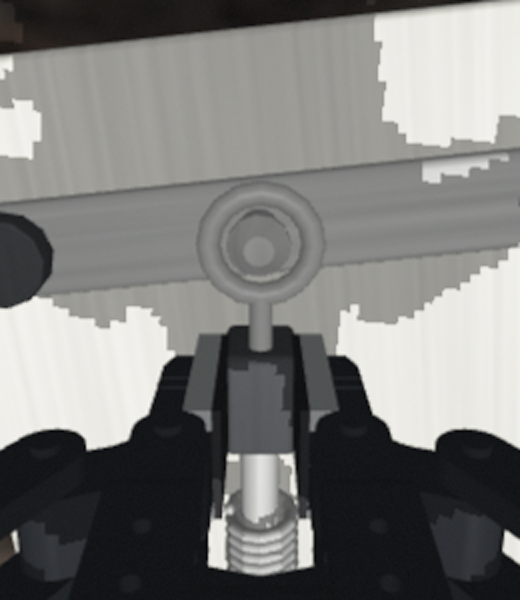

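Request:
{"api": "step_arm", "payload": {"moves": [[[0,0,0,0.0008,-0.001,0,0],[0,0,0,0.0008,-0.002,0,0],[0,0,0,0.0008,-0.0035,0,0],[0,0,0,0.0008,-0.0035,0,0]]]}}

```text
clock: 19.05
tcp_pos: [0.4858, -0.0234, 0.0299]
orientation: [0.708, -0.041, 0.704, 0.036]
wrist_force: [1.2, -0.0, 0.7]
finger_gap: 0.0142
```

Run:
```python
from h import *
st();p,d,K,W=cam('wrist'); save('w18',cv2.resize(p[80:380,190:450],None,fx=2,fy=2,interpolation=cv2.INTER_CUBIC))
```

```text
{'clock': 19.05, 'joint_pos': [-0.2101, 0.3159, -0.5199, 0.7279, -0.0054, 1.2529], 'qvel': [-0.0001, -0.0003, -0.001, 0.0013, -0.0048, 0.002], 'tau': [0.0429, -40.9971, 22.1547, 0.4808, 0.0142, -0.0694], 'tcp_pos': [0.4858, -0.0234, 0.0299], 'orientation': [0.708, -0.0406, 0.7042, 0.0356], 'wrist_force': [1.1841, -0.0037, 0.6959], 'ft_torque': [-0.1013, -0.2707, -0.0358], 'finger_gap': 0.0142}
```

View pics/w18.png

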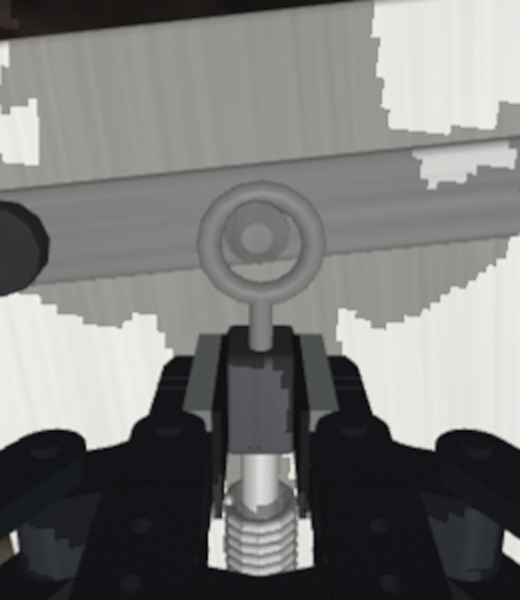

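Request:
{"api": "step_arm", "payload": {"moves": [[[0,0,0,0,0,0,0.3],[0,0,0,0,0,0,0.4],[0,0,0,0,0,0,0.4],[0,0,0,0,0,0,0.4]]]}}

```text
clock: 19.5
tcp_pos: [0.4854, -0.0232, 0.0297]
orientation: [0.708, -0.041, 0.704, 0.036]
wrist_force: [0.5, 0.5, 0.0]
finger_gap: 0.0341
```

Request:
{"api": "step_arm", "payload": {"moves": [[[0,0,0,-0.015,0,0,0.4],[0,0,0,-0.04,0,0,0.4],[0,0,0,-0.08,0,0,0.4],[0,0,0,-0.12,-0.02,0,0.4],[0,0,0,-0.12,-0.03,0,0.4],[0,0,0,-0.12,-0.03,0,0.4],[0,0,0,-0.12,-0.03,0,0.4]]]}}

```text
clock: 20.2
tcp_pos: [0.4871, -0.052, 0.1489]
orientation: [0.707, -0.04, 0.705, 0.036]
wrist_force: [-0.3, 0.4, -0.8]
finger_gap: 0.0341
```

Run:
```python
from h import *
st();p,d,K,W=cam('wrist'); save('w19',p);np.savez('w19.npz',p=p,d=d,K=K,W=W)
save('w19a',cv2.resize(p[60:330,200:360],None,fx=2.2,fy=2.2,interpolation=cv2.INTER_CUBIC))
p,d,K,W=cam('scene'); save('s19',cv2.resize(p[130:250,260:400],None,fx=5,fy=5,interpolation=cv2.INTER_CUBIC))
```

```text
{'clock': 20.2, 'joint_pos': [-0.2676, 0.1976, -0.3429, 1.0256, -0.0048, 1.196], 'qvel': [0.0097, 0.0113, -0.0151, 0.0015, -0.0004, -0.0003], 'tau': [-0.353, -40.1744, 28.6948, -0.171, -0.0418, -0.0112], 'tcp_pos': [0.4871, -0.052, 0.1489], 'orientation': [0.7072, -0.04, 0.705, 0.0358], 'wrist_force': [-0.3474, 0.4168, -0.7515], 'ft_torque': [0.0266, 0.0119, -0.0462], 'finger_gap': 0.0341}
```

View pics/w19.png

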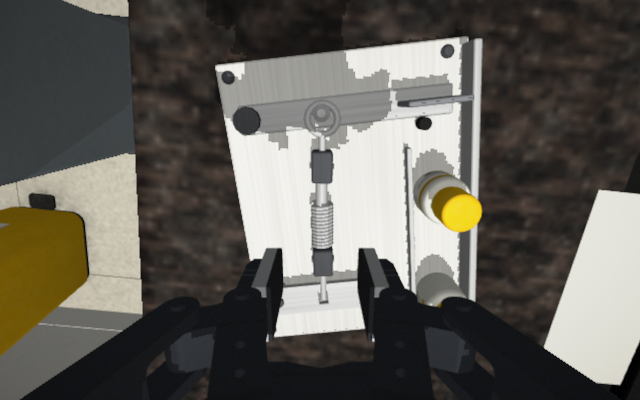

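View pics/w19a.png

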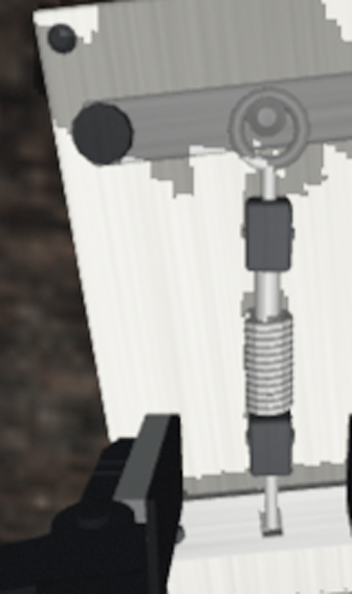

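View pics/s19.png

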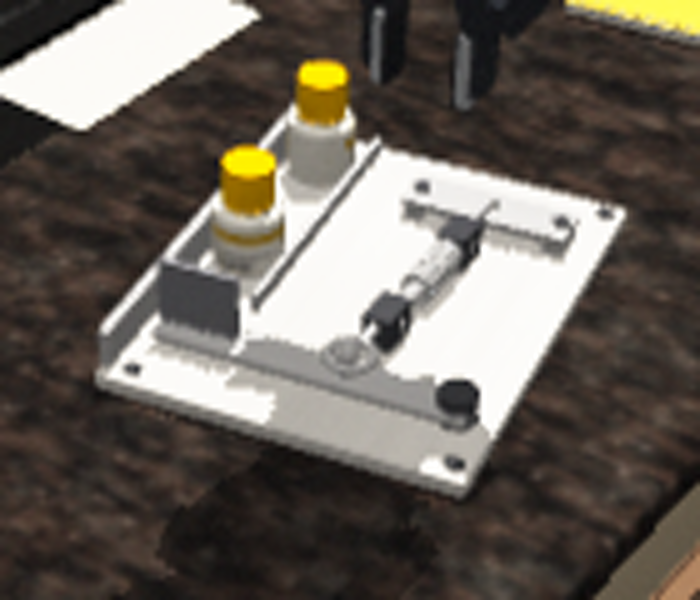

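Run:
```python
from h import *
z=np.load('w19.npz'); p,d,K,W=[z[k] for k in 'pdKW']
C=cloud(d,K,W)
f=lambda u,v:(200+u/2.2,60+v/2.2)
for n,c,h in (('head',f(267,116),.0355),('loop',f(270,128),.024),('hook end',f(272,528),.027),('hinge',f(103,132),.025)):
    print(n,w2l(ray_z(*c,h,K,W)).round(4),'depth pt',w2l(pt(*c,d,K,W)).round(4))
for n,c in (('ring L',f(236,128)),('ring R',f(303,128)),('ring bot',f(270,158)),('lblk',f(270,230)),('hblk',f(271,440)),('wire',f(271,500)),('strip',f(230,515)),('arm',f(180,130))): print(n,w2l(pt(*c,d,K,W)).round(4))
```

```text
head [-0.0009  0.0785  0.0355] depth pt [-0.0009  0.0784  0.0353]
loop [-0.0003  0.0742  0.024 ] depth pt [-0.0004  0.0747  0.0345]
hook end [-0.0151 -0.0738  0.027 ] depth pt [-0.0018  0.085   0.2798]
hinge [-0.0553  0.0789  0.025 ] depth pt [-0.055   0.0789  0.0261]
ring L [-0.0114  0.0755  0.0271]
ring R [0.0104 0.0732 0.0271]
ring bot [-0.0013  0.0647  0.0263]
lblk [-0.0038  0.0416  0.0309]
hblk [-0.0115 -0.0352  0.0307]
wire [-0.0141 -0.0611  0.0282]
strip [-0.0309 -0.0694  0.0222]
arm [-0.0306  0.0766  0.0187]
```

The checks agree: ring top at z of about 27 mm, under the head's underside at 29.5. Both blocks are on the deck, the wire is at its seated height, and the post is at (-0.9, 78.5) against (0, 78) for a shut gate.

Run:
```python
from h import *
print(env.hand_in()); st()
```

```text
the job is handed in; nothing more can be done
None
the job is handed in; nothing more can be done
```

The bare steel spring is fitted and the gate is shut, and I handed the job in at about 20 s; no verdict was reported.

**What I did:**
- I found the anchor strip's hole by sight, at about x = -15 mm in the lane frame, and fed the hook down into it. The only contact force was a light 7.6 N as the block settled on the deck.
- The gate stood about 0.23 rad open, which would have needed about 162 mm of stretch. I first nudged it shut with closed fingers against the post, with no clear force.
- I then stretched the spring to about 150 mm (about 7 N pull), centred the loop over the post's head and lowered it under the head. The post took the load when I eased off, and I let go.

**Last checks, before hand-in:**
- **Loop:** the top of the ring is at z ≈ 27 mm, below the head's underside at 29.5 mm.
- **Hook:** both blocks lie on the deck and the wire over the strip is at its seated height. I judged the hook's hold from this, the pictures and the pull felt while stretching; I could not see the tip below the strip.
- **Gate:** the post was measured at (-0.9, 78.5) mm against (0, 78) for shut, within the camera's 2 mm accuracy.
- **Vials:** both stand in the lane and were not touched.
- **Robot:** it is clear of everything.

One small disagreement: two estimates of where the hook sat in the gripper differed by up to 2 mm, within the hole's slack. No check failed.

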